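# Rehang the tea strainer: S-hook through the lug of the shelf clamp

## Robot

A 6-joint arm with a two-finger parallel gripper is mounted at the origin on the work surface. World frame = base frame: x ahead of the robot, y to its left, z up, the work surface at z = 0. Lengths are in m, angles in rad, forces in N, time in s.
With the tool pointing down it reaches from about 0.325 to 0.9 m from the base axis. Payload 6.1 kg.
Tool frame: the origin (TCP) lies between the finger pads; the fingertips stand 25 mm ahead of it and the grasp point (between the pads) lies 6 mm ahead of it (bot.tip_extent is the distance from the TCP to the fingertips, in m); z points along the fingers, y is the direction in which the jaws open and shut (so a half turn about z gives the same grasp; the last joint's range is limited). The gripper opens to 87 mm and grips with 3 to 60 N. Pads are 19 mm wide; open, the fingers measure 117 mm over their backs; the gripper's body (75 mm by 190 mm) begins 51 mm behind the grasp point.
Start: joints at [-1.235, 0.22, 1.526, -0, 1.395, -0.126], TCP at [0.278, -0.56, 0.248] pointing down, gripper open.
Joint ranges: [-2.98, 2.98], [-0.91, 2.08], [0.09, 2.57], [-1.24, 4.39], [0.2, 2.65], [-2.68, 2.68]. Speed limits (rad/s): [2.57, 2.57, 3.01, 3.14, 3.14, 3.14].

## Interface

Orientations are given as a rotation vector (axis times angle).
In Python, from station import bot gives the robot as it stands.
- The arm moves only by the tool drive_tool, never from a script. Its arguments are lists of equal length, an entry for each row: "slide": the shift along the world's x, y, z in m, a list of three; "delta_rot": the turn, a rotation vector about the world's x, y, z in rad, a list of three. A call has 1 to 10 rows; each row shifts and turns the pose as measured when the row begins; what a row does not reach is not made up. A row lasts 1/8 s, in which the tool goes at most 62.5 mm and 10.7 degrees, less where a joint would pass 70% of its speed; a pose out of reach is approached as far as the arm can. A call is refused whole if a number of a shift passes 0.0625 or a number of a turn 0.188, either way. A call with a gripper value outside its range is refused whole. "jaw" is the opening, from 0 (shut) to 1 (fully open), set as the call begins (left out, the last holds). The fingers move at their own pace and stop on an object; "force" is the grip in N (left out, the last holds). Time passes only in rows, so rows that do not move let the fingers close. It gives the time, the measured TCP pose, the force and the opening at its end, in the units of the state.
- bot.get_obs(): the state, without advancing time (a new reading comes with each control period).
- bot.camera(name): name is "side" or "top" or "wrist"; returns (picture, depth): 420x560x3 uint8, red, green, blue; 420x560 float32, m along the optical axis (not along the pixel's ray), 0 where there is no reading.
- bot.get_calibration(name): a dict with "camera_matrix" (3x3 intrinsics, pixels), "eye" and "orientation" of the camera in the world. Camera axes: x right, y down, z forward; pixel columns grow to the right and rows downward; lengths in m; the calibration is good to about 2 mm. A picture is of the moment at which its call begins: read the wrist's pose just before it. get_calibration takes no time and is no camera call; for the wrist camera it gives the pose at the moment of the call.
- bot.close_job(): hands the job in, once; it reports no verdict.
The state is a dict: "time_s": time; "joints": joint angles; "qd": joint speeds; "joint_torque": joint torques, N m; "tcp_pos": TCP position; "tool_rot": TCP orientation; "wrist_force": force on the tool from outside, world axes, zero at the start; "torque": the same for the moment, N m; "gripper_width": finger opening in m.
Only numpy, scipy, OpenCV 4.12 (cv2) and the standard library are available. Lean on these libraries where they do the work, as an engineer would, in place of code of your own. Each camera call takes 0.05 s, during which the arm holds its last target.

## Task

The tea strainer is wet: move it, still on its S-hook, from the utensil rail to the clamp at the shelf's right corner, so that it drips into the tray. Hold the S-hook, lift it clear of the rail, feel the hook's point down through the small hole in the clamp's flat steel lug, never pressing on it with more than about a kilo, and draw the hook down with a light tug (about half a kilo) to be sure it bears on the lug before you let go. The strainer must stay on the hook and end hanging still, and nothing else may be disturbed.

Things in the scene. Friction and masses are not known exactly. Their poses are not given: they have to be found in the camera images.
- shelf: Fixed wall unit: sky-blue shelf board 140 x 620 x 18 mm, top 280 mm up. Origin on the counter under the board's middle; z up, y along the board (robot's left), x away from the robot. Steel clamp at its right (-y) corner, its lug sticking out 67 mm in front of the board, free space above and in front; drip tray 18 mm high on the counter below. Loose things on the board up to 86 mm high.
- lug_mid (a point): On the top face of the clamp's lug (rigid level steel plate, 4 mm thick, 66 wide in y, axes as the shelf), where its hole would be with the lug mid-slot. The lug is bolted up to 14 mm to either side in its slot, not reported: the true hole has this x and z but y -14 to +14 mm. Hole vertical, round, 9.5 mm, centre 12 mm behind the lug's free front (-x) edge.
- rail_mid (a point): Utensil rail: steel bar of 8 mm diameter along the shelf's y, 55 mm in front of the board. The point is on the TOP of the bar, midway between its two stand-offs, which are 165 mm to either side. Fixed.
- hook: Steel S-hook, squared top, 6 mm wire, 105 mm tall, 70 g, flat in its x-z plane. Hangs upright on the rail, tip on the far (+x) side, yaw within 0.1 rad of the shelf's. Origin: centre of the black grip on its upright leg (10 x 10 x 32 mm, z up): pinch it across y from above. Level crown: underside z +29, x 8 to 30 mm, rail touches at about x 19. Straight tip leg down at x +38.
- hook_tip (a point): Lowest point of the hook's downward tip (wire cut square): x +38, y 0, z +7 mm in the hook's frame (22 mm below the crown's underside).
- hook_bend (a point): Middle of the wire at the lowest point of the hook's lower bend: x +22, y 0, z -67 mm in the hook's frame. The strainer hangs here.
- strainer: Small tea strainer, yellow plastic flat handle 24 mm wide and 4 mm thick and round rim 66 mm across, grey bowl; 45 to 80 g. Origin: centre of the 13 mm hole in the handle, through which the lower bend passes (3.5 mm below hook_bend while it hangs). Hangs 122 mm down from there (z up, flat across the hook's plane), swings freely.
- dabba: Closed round steel spice tin, 103 mm across, 63 mm high, on the shelf; origin centre of underside. Leave alone.
- jar: Sealed glass jar of cloves, red cap, 60 mm across, 82 mm high, on the shelf; origin centre of underside. Leave alone.
- box: Small wooden box 84 x 74 x 53 mm on the shelf; origin centre of underside. Leave alone.
- tongs: Steel roti tongs 180 mm long, 14 mm high, lying along the shelf; origin under the middle. Leave alone.
- tumbler: Steel tumbler, 68 mm across, 95 mm high, on the counter to the left; origin centre of underside. Leave alone.
- mortar: Stone mortar 100 mm across, 70 mm high, with its pestle standing out to 125 mm, on the counter to the right; origin centre of underside. Leave alone.
Mind the look-alikes: they are no part of the job. What is meant by the strainer is not green or orange, and is the smaller of those in its own colour.

How it is judged:
On the way, in this order (a step that is already met when the one before it is completed fails the run):
1. the hook is lifted clear of the rail with the strainer on it (z of hook in the frame of shelf above 0.275 m and contact force between hook and shelf below 0.05 N and distance between strainer and hook_bend below 0.015 m), for 0.1 s.
2. with the tip fully down through the hole of the lug, the hook is drawn down on the lug with more than 3 N (z of hook_tip in the frame of lug_mid below -0.019 m and y of hook_tip in the frame of lug_mid between -0.018 and 0.018 m and x of hook_tip in the frame of lug_mid between -0.01 and 0.012 m and distance between strainer and hook_bend below 0.015 m and contact force between hook and shelf above 3 N), for 0.2 s.
At the end, for the whole second after the job is handed in: The hook hangs in the lug: its tip is at least 14 mm below the lug's top face and within 18 mm of lug_mid sideways (so through the hole), it bears on the lug, the strainer hangs on its lower bend (within 15 mm, within 0.4 rad of upright), and both are still (under 0.03 m/s) (z of hook_tip in the frame of lug_mid below -0.014 m and y of hook_tip in the frame of lug_mid between -0.018 and 0.018 m and x of hook_tip in the frame of lug_mid between -0.01 and 0.012 m and distance between strainer and hook_bend below 0.015 m and contact force between hook and shelf above 0.3 N and angle between strainer's own z axis and vertical below 0.4 rad and linear speed of each of strainer, hook below 0.03 m/s); the robot touches nothing.
It fails at once if the hook presses on the lug, rail or shelf with more than 12 N (contact force between hook and shelf above 12 N).
It fails at once if something standing on the shelf (tin, jar, box, tongs) is moved by more than 15 mm (distance of any of dabba, jar, box, tongs from where it was at the start of the episode above 0.015 m).
It fails at once if the tumbler or the mortar is moved by more than 15 mm (distance of any of tumbler, mortar from where it was at the start of the episode above 0.015 m).
It also fails if it takes over 72 s, if anything falls off the work surface, if the arm or the gripper's body presses on something with over 40 N, if the wrist force passes 120 N, or if a joint passes its speed limit or range.

## Working session

There is one attempt and no reset: what is moved stays moved. The work goes in short steps, Python scripts to look and compute and a tool call to move; the robot and the scene stay as the last step left them, time stands still between calls to the robot, and variables do not carry over. Pictures are saved under pics/ and viewed, and the job is handed in when it is done.

Besides the shell and the picture viewer there is one more tool, called after "Request:" as name(argument=value, ...) on one line, values as JSON. drive_tool: Moves the arm, as the interface text tells. Its arguments: {"type":"object","properties":{"slide":{"type":"array","items":{"type":"array","items":{"type":"number"}}},"delta_rot":{"type":"array","items":{"type":"array","items":{"type":"number"}}},"jaw":{"type":"number"},"force":{"type":"number"}},"required":["slide","delta_rot"]}

```bash
ls; mkdir -p pics; python3 - <<'E'
from station import bot
import cv2
o=bot.get_obs();print({k:o[k] for k in o})
for n in("side","top","wrist"):
    c=bot.get_calibration(n);print(n,c)
    p,d=bot.camera(n);cv2.imwrite(f"pics/{n}0.png",p[:,:,::-1])
    import numpy as np;np.save(f"pics/{n}0d.npy",d)
E
```

```text
pics
{'time_s': 0.0, 'joints': array([-1.23510040e+00,  2.21232056e-01,  1.52760677e+00, -1.61176984e-05,
        1.39466351e+00, -1.26074380e-01]), 'qd': array([ 7.82420794e-04,  4.66057573e-04,  1.18491433e-04, -1.24460048e-03,
       -7.73191628e-04, -4.04137940e-06]), 'joint_torque': array([-2.88631136e-04, -4.94620943e+01, -3.87373245e+01,  6.98492280e-02,
        5.71979501e-02, -1.80828101e-04]), 'tcp_pos': array([ 0.27827873, -0.55900393,  0.24643581]), 'tool_rot': array([-3.05637981e+00, -7.18489891e-01,  3.38408483e-04]), 'wrist_force': array([-0.74785286, -0.55363673, -0.38322666]), 'torque': array([-0.04846447,  0.02233113, -0.04359929]), 'gripper_width': 0.08701806748424817}
side {'camera_matrix': array([[447.26383651,   0.        , 275.94744886],
       [  0.        , 447.26383651, 200.49555838],
       [  0.        ,   0.        ,   1.        ]]), 'eye': array([-0.12844483,  0.6031879 ,  0.72973878]), 'orientation': array([-0.9724454 ,  2.25892729, -1.27930015])}
top {'camera_matrix': array([[506.75775985,   0.        , 279.43507527],
       [  0.        , 506.75775985, 213.25350421],
       [  0.        ,   0.        ,   1.        ]]), 'eye': array([ 0.35308108, -0.04482196,  1.73923762]), 'orientation': array([-2.15562942,  2.17593231, -0.11529746])}
wrist {'camera_matrix': array([[370.54052073,   0.        , 282.21504623],
       [  0.        , 370.54052073, 205.11956897],
       [  0.        ,   0.        ,   1.        ]]), 'eye': array([ 0.34373512, -0.52500302,  0.38250358]), 'orientation': array([ 2.47004059, -1.52912294, -0.21390893])}
```

View pics/side0.png

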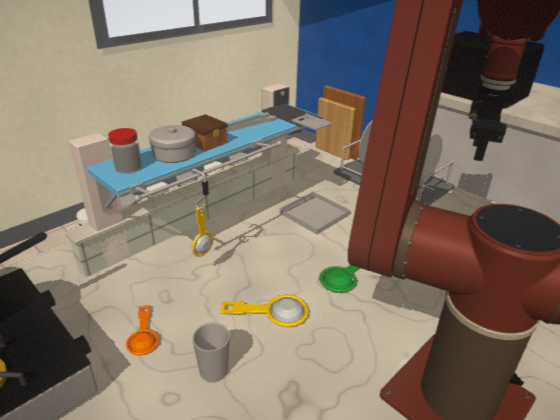

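View pics/top0.png

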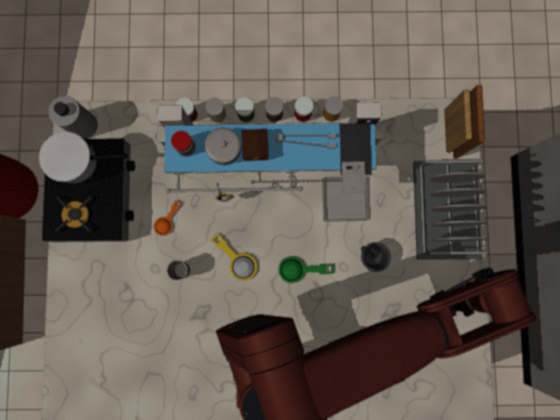

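View pics/wrist0.png

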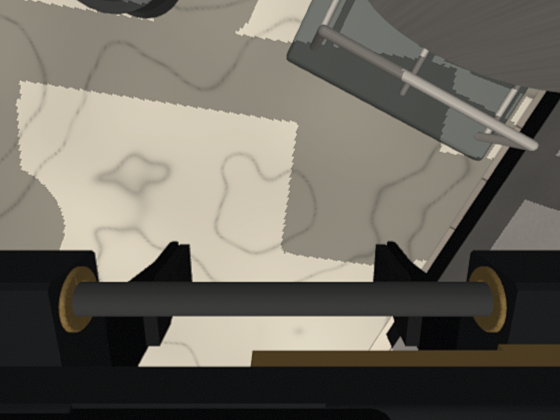

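Candidates: the small yellow strainer hanging on the rail (side 203,228; top 223,196), the big yellow one on the counter (side 287,310), the green (side 338,278) and the orange (side 143,341). The hanging yellow one fits the description; I'll check it close up.

```bash
cat > h.py <<'E'
import numpy as np,cv2
from scipy.spatial.transform import Rotation as R
from station import bot
def crop(img,x0,y0,x1,y1,f,fn): # img bgr
    c=cv2.resize(img[y0:y1,x0:x1],None,fx=f,fy=f,interpolation=cv2.INTER_CUBIC)
    cv2.imwrite(fn,c)
def ray(c,u,v):
    K=c["camera_matrix"];d=np.array([(u-K[0,2])/K[0,0],(v-K[1,2])/K[1,1],1.])
    return np.array(c["eye"]),R.from_rotvec(c["orientation"]).as_matrix()@d
def tri(l):
    A=np.zeros((3,3));b=np.zeros(3)
    for c,u,v in l:
        e,d=ray(c,u,v);d=d/np.linalg.norm(d);P=np.eye(3)-np.outer(d,d);A+=P;b+=P@e
    p=np.linalg.solve(A,b);return p,[np.round(proj(c,p)-[u,v],1) for c,u,v in l]
def proj(c,p):
    q=R.from_rotvec(c["orientation"]).as_matrix().T@(np.array(p)-c["eye"]);q=c["camera_matrix"]@q;return q[:2]/q[2]
def dep(c,d,u,v):
    e,r=ray(c,u,v);return e+r*d[int(v),int(u)]
def onz(c,u,v,z):
    e,r=ray(c,u,v);return e+r*(z-e[2])/r[2]
E
python3 - <<'E'
from h import *
s=cv2.imread("pics/side0.png");t=cv2.imread("pics/top0.png")
crop(s,90,85,350,280,3,"pics/sc.png")
crop(t,150,90,390,240,3.3,"pics/tc.png")
crop(s,180,160,240,260,6,"pics/sc2.png")
d=np.load("pics/side0d.npy");c=bot.get_calibration("side")
dt=np.load("pics/top0d.npy");ct=bot.get_calibration("top")
print(dep(c,d,206,188),dep(c,d,205,212))
for u,v in((170,130),(170,165),(340,172),(376,170),(353,170),(353,180),(250,160)):print(u,v,dep(ct,dt,u,v))
E
```

```text
[0.56131753 0.13092885 0.25495628] [ 0.77949938 -0.00906597  0.02902663]
170 130 [0.76334544 0.278682   0.2689671 ]
170 165 [0.65477661 0.27419788 0.28276338]
340 172 [ 0.68353353 -0.25669536 -0.00335556]
376 170 [ 0.6884818  -0.38152064  0.00146472]
353 170 [ 0.63314411 -0.25866166  0.29148736]
353 180 [ 0.60351523 -0.25770721  0.29301534]
250 160 [0.66476965 0.03970354 0.29491641]
```

View pics/sc.png

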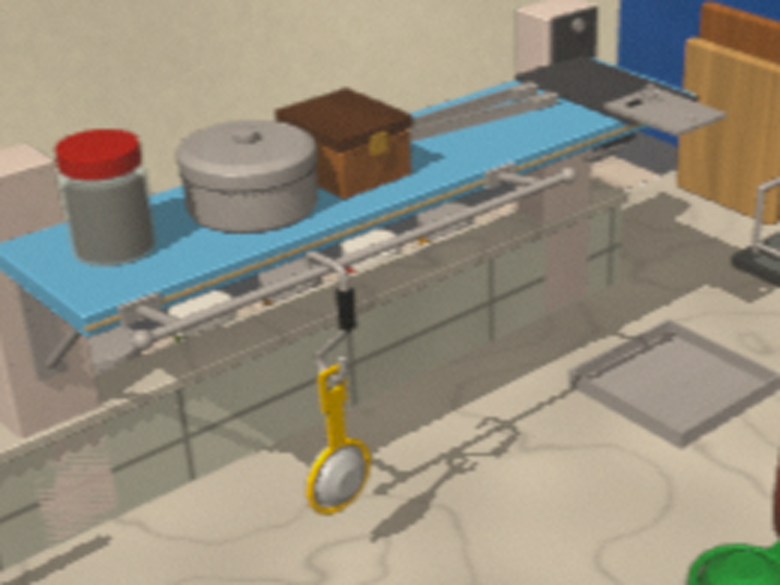

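View pics/tc.png

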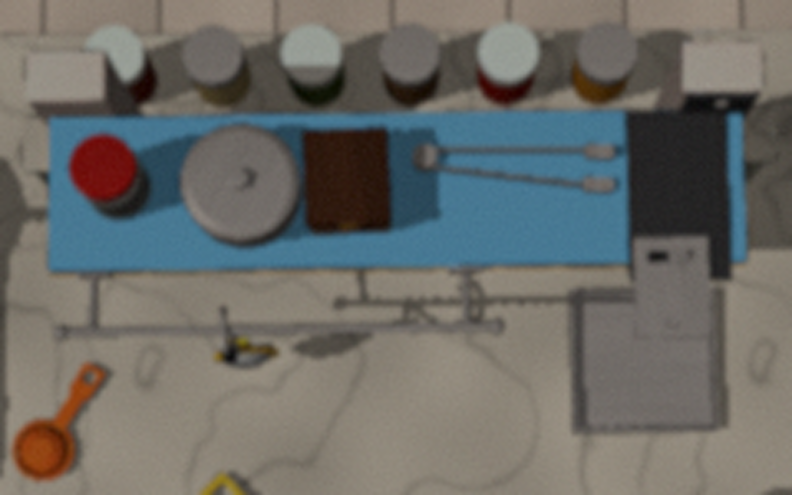

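View pics/sc2.png

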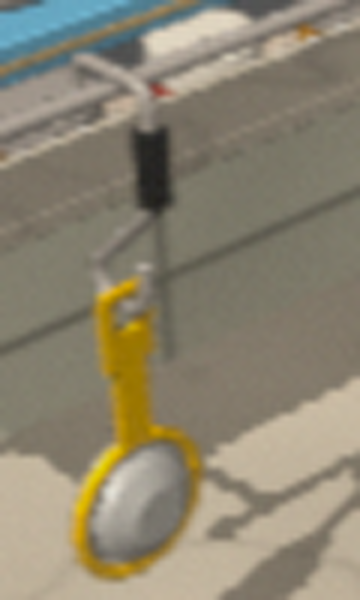

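The close crops show the small yellow strainer on the hook with the black grip at side (205,188). The grey lug's front edge is at top (342–364, 192), with a faint hole near top (353,187). I'll work out the frames.

```bash
python3 - <<'E'
from h import *
c=bot.get_calibration("side");t=bot.get_calibration("top");w=bot.get_calibration("wrist")
T=lambda u,v:(150+u/3.3,90+v/3.3); S=lambda u,v:(90+u/3,85+v/3)
a=onz(t,*T(50,270),.28);b=onz(t,*T(747,262),.28);print("shelf front",a,b,"yaw",np.arctan2(-(a-b)[0],(a-b)[1]),np.linalg.norm(a-b))
a=onz(t,*T(60,331),.284);b=onz(t,*T(500,326),.284);print("rail",a,b,np.arctan2(-(a-b)[0],(a-b)[1]))
print("rail L end tri",tri([(t,*T(60,331)),(c,*S(142,338))]));print("rail R",tri([(t,*T(500,326)),(c,*S(569,175))]))
print("shelf L",tri([(t,*T(50,270)),(c,*S(85,325))]))
print("grip",tri([(t,*T(232,348)),(c,205.2,188)]))
print("crown/tip end",tri([(t,*T(223,311)),(c,180+80/6,160+62/6)]))
print("hole",onz(t,*T(672,322),.292),"lugfront",onz(t,*T(634,338),.292),onz(t,*T(707,337),.292))
o=bot.get_obs();Rt=R.from_rotvec(o["tool_rot"]);print("cam in tool",Rt.inv().apply(w["eye"]-o["tcp_pos"]));print((Rt.inv()*R.from_rotvec(w["orientation"])).as_matrix().round(3))
E
```

```text
shelf front [0.6352295  0.28869846 0.28      ] [ 0.63651028 -0.32866944  0.28      ] yaw 0.002074577725013666 0.6173692212934764
rail [0.57990352 0.27817444 0.284     ] [ 0.58066494 -0.10896018  0.284     ] 0.0019668066531145245
rail L end tri (array([0.57980343, 0.27800686, 0.28241529]), [array([0.2, 0.1]), array([-0.3, -0. ])])
rail R (array([ 0.58193678, -0.10861035,  0.27968327]), [array([-0.2, -0.2]), array([0.3, 0. ])])
shelf L (array([0.63636826, 0.28989297, 0.27210337]), [array([0.2, 0.1]), array([-0.4, -0.1])])
grip (array([0.56738828, 0.12986042, 0.25210827]), [array([0.2, 0.2]), array([-0.4, -0.1])])
crown/tip end (array([0.59655167, 0.13513654, 0.28486833]), [array([-0.1, -0.1]), array([0.3, 0. ])])
hole [ 0.58151926 -0.25914333  0.292     ] lugfront [ 0.56769403 -0.22558138  0.292     ] [ 0.56797015 -0.2893992   0.292     ]
cam in tool [ 0.07377638 -0.00154603 -0.13597134]
[[-0.    -0.963 -0.269]
 [ 1.     0.    -0.002]
 [ 0.002 -0.269  0.963]]
```

Request:
drive_tool(slide=[[0, 0, 0.05], [0, 0, 0.05], [0.03, 0.04, 0.02], [0.035, 0.045, 0.02], [0.035, 0.045, 0.02], [0.035, 0.045, 0.02], [0.035, 0.045, 0.02], [0.035, 0.045, 0], [0.017, 0.034, 0]], delta_rot=[[0, 0, -0.05], [0, 0, -0.05], [0, 0, -0.05], [0, 0, -0.05], [0, 0, -0.06], [0, 0, -0.05], [0, 0, -0.05], [0, 0, -0.05], [0, 0, -0.05]])

```text
time_s: 1.27
tcp_pos: [0.5027, -0.2504, 0.4478]
tool_rot: [-3.131, 0.031, -0.005]
wrist_force: [-0.3, -0.2, 0.1]
gripper_width: 0.0871
```

```bash
cat >> h.py <<'E'
def shot(n,tag):
    o=bot.get_obs();c=bot.get_calibration(n);p,d=bot.camera(n)
    cv2.imwrite(f"pics/{tag}.png",p[:,:,::-1]);np.savez(f"pics/{tag}.npz",d=d,**c)
    return o,c,p[:,:,::-1].copy(),d
def ld(tag):
    z=np.load(f"pics/{tag}.npz");return dict(z),z["d"]
E
python3 - <<'E'
from h import *
o,c,p,d=shot("wrist","w1");print(o["tcp_pos"],o["tool_rot"],o["time_s"],o["qd"].round(2),proj(c,[.5815,-.259,.292]))
E
```

```text
[ 0.5027153  -0.25038715  0.44779602] [-3.13142917  0.03146464 -0.00540852] 1.275 [ 0.54 -0.04  0.03 -0.01 -0.01  0.96] [296.37430253  93.96432435]
```

View pics/w1.png

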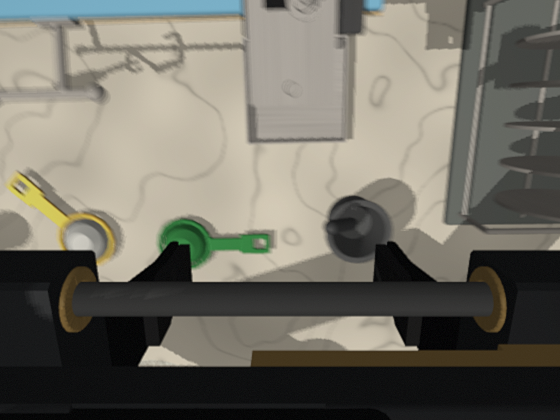

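The wrist view shows the hole faintly near (291,88) in the lug. The arm was still moving, so I'll settle, straighten and take two views.

Request:
drive_tool(slide=[[0.02, 0, 0], [0, 0, 0], [0, 0, 0]], delta_rot=[[0, 0, 0.02], [0, 0, 0], [0, 0, 0]])

```text
time_s: 1.7
tcp_pos: [0.5245, -0.2452, 0.4479]
tool_rot: [-3.129, -0.007, -0.006]
wrist_force: [-1.1, 0.4, -0.5]
gripper_width: 0.0872
```

```bash

python3 - <<'E'
from h import *
o,c,p,d=shot("wrist","w2");print(o["tcp_pos"],o["tool_rot"],o["time_s"],o["qd"].round(2),proj(c,[.5815,-.259,.292]))
crop(p,220,0,380,190,4,"pics/w2c.png")
E
```

```text
[ 0.52446898 -0.24522911  0.44786992] [-3.1289894  -0.00704058 -0.00571319] 1.7 [-0.    0.01  0.    0.   -0.   -0.  ] [305.74269226 123.88820932]
```

View pics/w2c.png

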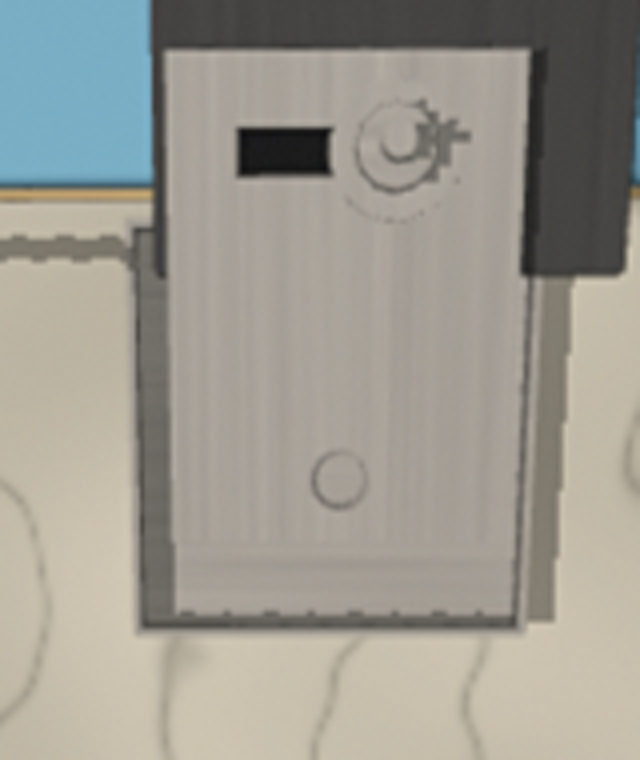

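Request:
drive_tool(slide=[[-0.02, 0.02, -0.05], [-0.01, 0, -0.01], [0, 0, 0], [0, 0, 0]], delta_rot=[[0, 0, 0], [0, 0, 0], [0, 0, 0], [0, 0, 0]])

```text
time_s: 2.25
tcp_pos: [0.493, -0.2284, 0.3901]
tool_rot: [-3.132, 0.0, -0.012]
wrist_force: [-0.7, -1.3, -0.4]
gripper_width: 0.0872
```

```bash

python3 - <<'E'
from h import *
o,c,p,d=shot("wrist","w3");print(o["tcp_pos"],o["tool_rot"],o["time_s"],o["qd"].round(2),proj(c,[.5815,-.259,.292]))
crop(p,200,0,400,150,4,"pics/w3c.png")
E
```

```text
[ 0.49301255 -0.22837101  0.39011686] [-3.13239829e+00  2.06390469e-04 -1.22302412e-02] 2.25 [-0.01 -0.01 -0.03 -0.    0.   -0.  ] [338.15720281  75.9600536 ]
```

View pics/w3c.png

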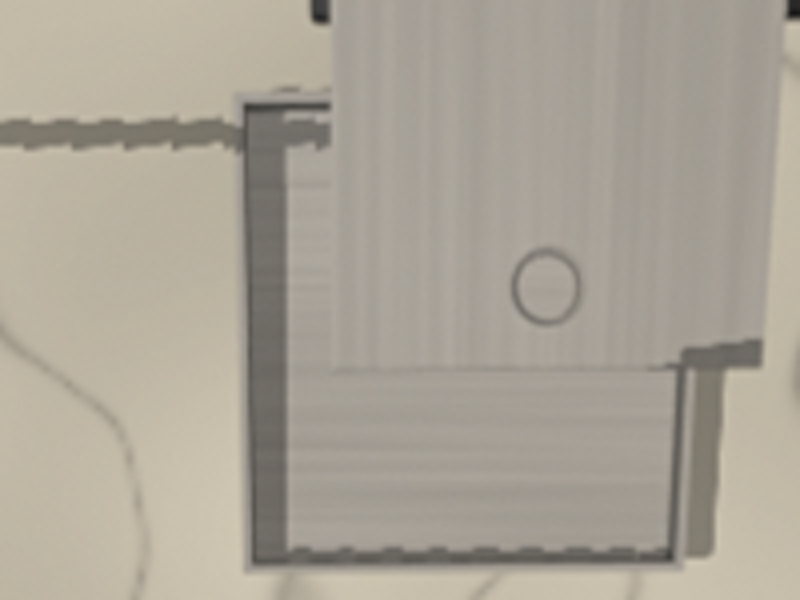

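```bash

python3 - <<'E'
from h import *
c2,d2=ld("w2");c3,d3=ld("w3")
print(tri([(c2,305,119.8),(c3,336.5,71.75)]))
for c,u,v in((c2,305,119.8),(c3,336.5,71.75)):
  for z in(.288,.292):print(z,onz(c,u,v,z))
print(dep(c2,d2,305,110),dep(c3,d3,336,62),dep(c2,d2,305,100),dep(c3,d3,290,40))
print("front edge",onz(c3,300,92,.289),onz(c3,360,92,.289))
E
```

```text
(array([ 0.58432821, -0.25861748,  0.28643949]), [array([0., 0.]), array([-0., -0.])])
0.288 [ 0.58439752 -0.25854386  0.288     ]
0.292 [ 0.58456881 -0.25836476  0.292     ]
0.288 [ 0.58420047 -0.25842427  0.288     ]
0.292 [ 0.58387932 -0.25791938  0.292     ]
[ 0.5917862  -0.25839971  0.28780089] [ 0.58981018 -0.25798317  0.28742597] [ 0.59923593 -0.258274    0.28715292] [ 0.60209451 -0.23011552  0.28785301]
front edge [ 0.57242342 -0.2363935   0.289     ] [ 0.57240011 -0.27310751  0.289     ]
```

Request:
drive_tool(slide=[[0, 0.05, 0.02], [0, 0.06, 0.02], [0, 0.06, 0.01], [0, 0.06, 0], [0, 0.06, 0], [0, 0.05, 0], [0, 0, 0], [0, 0, 0]], delta_rot=[[0, 0, 0], [0, 0, 0], [0, 0, 0], [0, 0, 0], [0, 0, 0], [0, 0, 0], [0, 0, 0], [0, 0, 0]])

```text
time_s: 3.3
tcp_pos: [0.4991, 0.1183, 0.4581]
tool_rot: [-3.135, 0.006, -0.055]
wrist_force: [-0.4, 0.6, -0.1]
gripper_width: 0.0873
```

```bash

python3 - <<'E'
from h import *
o,c,p,d=shot("wrist","w4");print(o["tcp_pos"],o["tool_rot"],o["time_s"],o["qd"].round(2),proj(c,[.562,.13,.268]))
crop(p,200,0,400,150,4,"pics/w4c.png")
E
```

```text
[0.49914429 0.11831222 0.45807189] [-3.13471088  0.00634369 -0.05509146] 3.3 [ 0.02  0.   -0.02  0.01  0.    0.  ] [272.39158433 121.76311542]
```

View pics/w4.png

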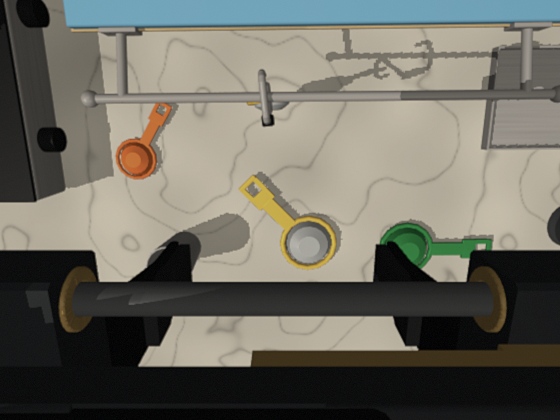

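View pics/w4c.png

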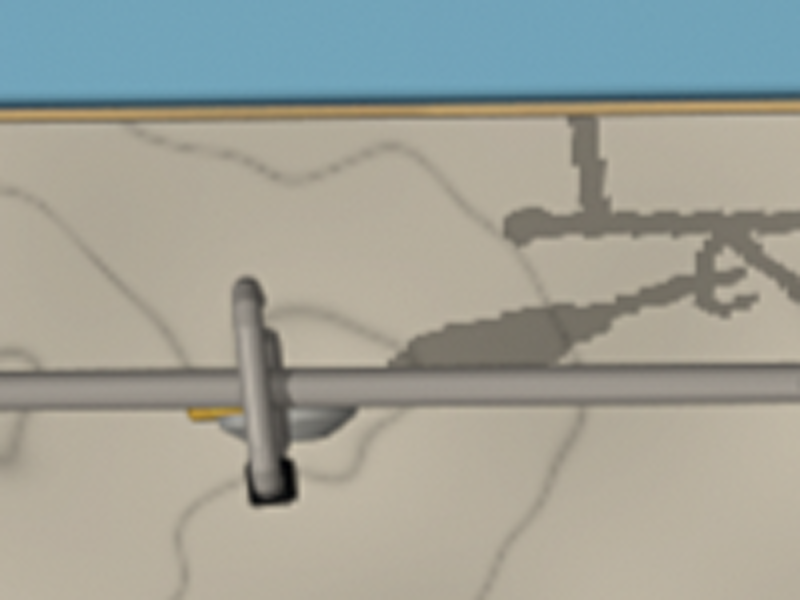

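```bash

cat >> h.py <<'E'
def corr(o,yaw):
    # tool x at yaw, z down: R = Rz(yaw)*Rx(pi)
    return ((R.from_rotvec([0,0,yaw])*R.from_rotvec([np.pi,0,0]))*R.from_rotvec(o["tool_rot"]).inv()).as_rotvec()
E
python3 - <<'E'
from h import *
c,d=ld("w4");o=bot.get_obs();print("corr",corr(o,.0))
for z in(.281,.286):
  a=onz(c,262,72,z);b=onz(c,266.5,121,z);print(a,b,np.arctan2((a-b)[1],(a-b)[0]))
for u,v in((262,75),(264,90),(266,110),(266,118),(150,98),(400,96)):print(dep(c,d,u,v))
E
```

```text
corr [-0.00675652  0.03521362  0.00474172]
[0.60140371 0.1375211  0.281     ] [0.56285141 0.13443403 0.281     ] 0.07990433595823149
[0.60086478 0.13721928 0.286     ] [0.56292338 0.13418113 0.286     ] 0.07990433595823111
[0.59832674 0.13708883 0.28878988]
[0.58693632 0.13562496 0.28994632]
[0.57158131 0.13425173 0.29013235]
[0.56533192 0.13440933 0.28882685]
[0.58149895 0.22867467 0.28450853]
[0.58217458 0.0260353  0.28374232]
```

Request:
drive_tool(slide=[[0.04, 0.01, 0], [0.023, 0.006, 0], [0, 0, 0], [0, 0, 0]], delta_rot=[[-0.004, 0.018, 0.045], [-0.003, 0.018, 0.04], [0, 0, 0], [0, 0, 0]])

```text
time_s: 3.85
tcp_pos: [0.5645, 0.128, 0.4594]
tool_rot: [3.139, 0.114, -0.0]
wrist_force: [0.0, -0.7, -0.2]
gripper_width: 0.0875
```

```bash

python3 - <<'E'
from h import *
o,c,p,d=shot("wrist","w5");print(o["tcp_pos"],corr(o,.08),o["time_s"],o["qd"].round(2))
crop(p,200,60,360,240,4,"pics/w5c.png")
E
```

```text
[0.56449763 0.12801685 0.45938062] [ 2.21844403e-05 -1.28961093e-04  7.13431321e-03] 3.85 [-0.01  0.01 -0.   -0.   -0.   -0.  ]
```

View pics/w5c.png

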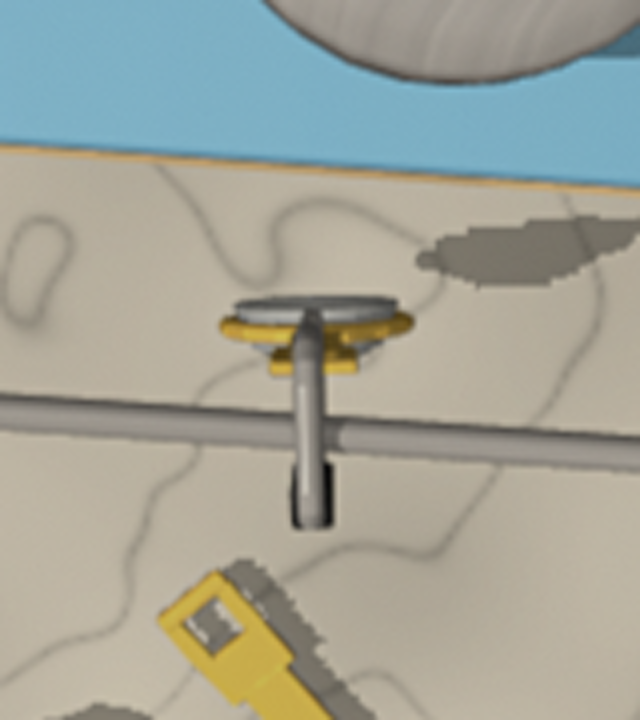

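```bash

python3 - <<'E'
from h import *
c,d=ld("w5");
for u,v in((200+312/4,60+515/4),(200+309/4,60+325/4)):print(onz(c,u,v,.288))
for y in range(320,530,20): print(y,dep(c,d,200+311/4,60+y/4).round(4))
c4,_=ld("w4");print(tri([(c,278,60+525/4),(c4,266.8,123.5)]),tri([(c,200+310/4,60+318/4),(c4,261.8,71)]))
E
```

```text
[0.56571683 0.13391931 0.288     ]
[0.60560822 0.1373187  0.288     ]
320 [0.5984 0.1376 0.2056]
340 [0.6023 0.1367 0.2854]
360 [0.5985 0.1364 0.2882]
380 [0.5946 0.1361 0.2894]
400 [0.5906 0.1358 0.2903]
420 [0.5863 0.1355 0.2897]
440 [0.5822 0.1352 0.2902]
460 [0.578  0.135  0.2903]
480 [0.5737 0.1347 0.2901]
500 [0.5692 0.1344 0.2891]
520 [0.5645 0.1341 0.2876]
(array([0.5608215 , 0.13407054, 0.27706587]), [array([-0.4,  0.1]), array([ 0.4, -0.1])]) (array([0.60436067, 0.138101  , 0.26264141]), [array([-0.8,  0.1]), array([ 0.8, -0.2])])
```

Request:
drive_tool(slide=[[-0.001, 0.006, -0.05], [0, 0, -0.05], [0, 0, -0.04], [0, 0, -0.01], [0, 0, 0]], delta_rot=[[0, 0, 0.005], [0, 0, 0], [0, 0, 0], [0, 0, 0], [0, 0, 0]])

```text
time_s: 4.53
tcp_pos: [0.5611, 0.1318, 0.3113]
tool_rot: [-3.139, -0.115, -0.016]
wrist_force: [0.8, 0.5, 0.7]
gripper_width: 0.0869
```

```bash

python3 - <<'E'
from h import *
o,c,p,d=shot("wrist","w6");print(o["tcp_pos"],corr(o,.08),o["time_s"],o["qd"].round(2))
E
```

```text
[0.56107773 0.13181649 0.31132488] [-0.00058747  0.00988177  0.0065235 ] 4.525 [-0.   -0.01  0.   -0.    0.   -0.  ]
```

View pics/w6.png

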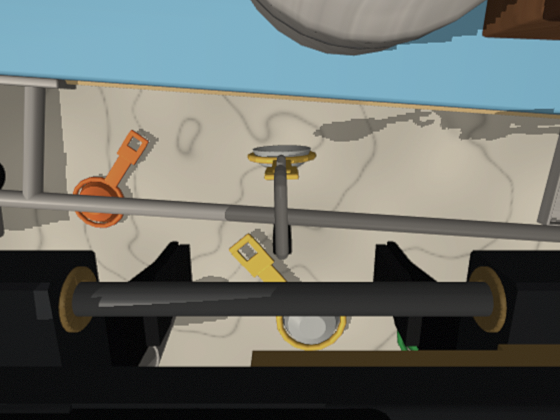

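Request:
drive_tool(slide=[[0.0015, 0.002, -0.03], [0, 0, -0.015], [0.0005, 0, -0.005], [0, 0, 0], [0, 0, 0]], delta_rot=[[0, 0.009, 0.006], [0, 0, 0], [0, 0, 0], [0, 0, 0], [0, 0, 0]])

```text
time_s: 5.2
tcp_pos: [0.5645, 0.134, 0.272]
tool_rot: [-3.138, -0.122, -0.015]
wrist_force: [-3.2, 0.1, -2.4]
gripper_width: 0.087
```

```bash

python3 - <<'E'
from h import *
o,c,p,d=shot("wrist","w7");print(o["tcp_pos"],corr(o,.08),o["time_s"],o["qd"].round(2),o["wrist_force"])
o,c,p,d=shot("side","s7");crop(p,150,120,260,260,5,"pics/s7c.png")
E
```

```text
[0.56447601 0.13403901 0.27200291] [-0.00149662  0.00938594  0.00235328] 5.2 [ 0.   -0.   -0.   -0.    0.01  0.  ] [-3.21070255  0.09906858 -2.42929833]
```

View pics/w7.png

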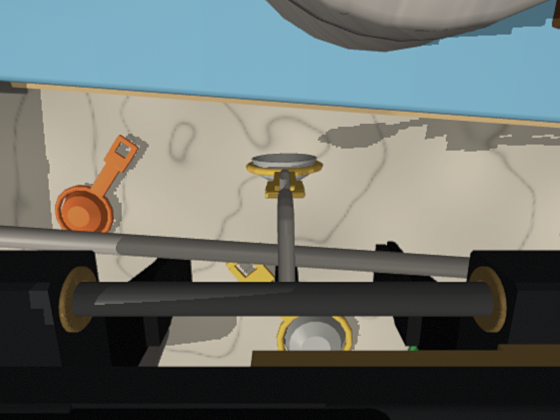

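View pics/s7c.png

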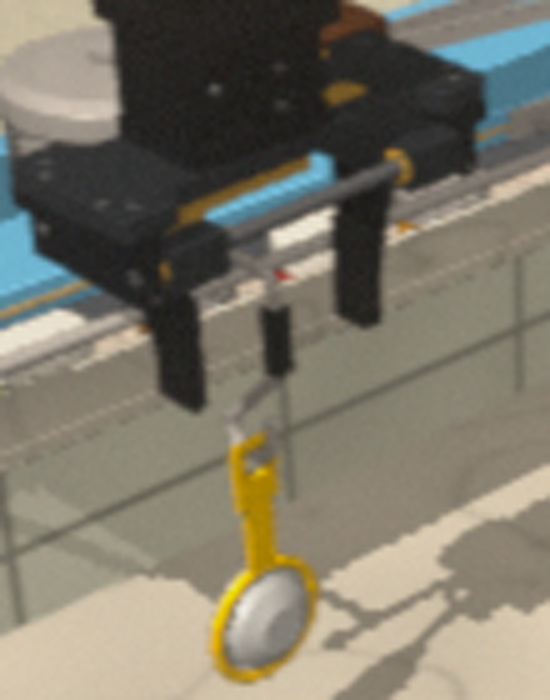

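```bash

python3 - <<'E'
from h import *
for i in range(3):
  p,d=bot.camera("top");o=bot.get_obs();print(o["tcp_pos"],o["wrist_force"].round(2),o["torque"].round(3))
c,d=ld("w7")
for u,v in((180,255),(185,262),(380,250),(385,250),(395,255),(400,262),(405,290),(392,280),(450,264)):print(u,v,dep(c,d,u,v).round(4))
E
```

```text
[0.56455016 0.13402205 0.27189426] [-4.55 -0.61  1.2 ] [ 0.03   0.63  -0.193]
[0.56455643 0.13401803 0.27185511] [-4.89 -0.16  1.32] [ 0.005  0.663 -0.258]
[0.56456141 0.1340211  0.27184786] [-4.49  0.16  0.74] [-0.007  0.701 -0.23 ]
180 255 [0.5803 0.1745 0.2825]
185 262 [0.5651 0.1795 0.2554]
380 250 [0.5767 0.0927 0.2528]
385 250 [0.5768 0.0903 0.2525]
395 255 [0.5859 0.0956 0.2809]
400 262 [0.5843 0.0943 0.2835]
405 290 [0.5982 0.1105 0.3331]
392 280 [0.5719 0.0922 0.2727]
450 264 [0.5843 0.075  0.2817]
```

```bash
python3 -c "
import cv2
s=cv2.imread('pics/w7.png');cv2.imwrite('pics/w7c.png',cv2.resize(s[210:380,60:500],None,fx=1.8,fy=1.8,interpolation=cv2.INTER_CUBIC))"
```

```text
(no output)
```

View pics/w7c.png

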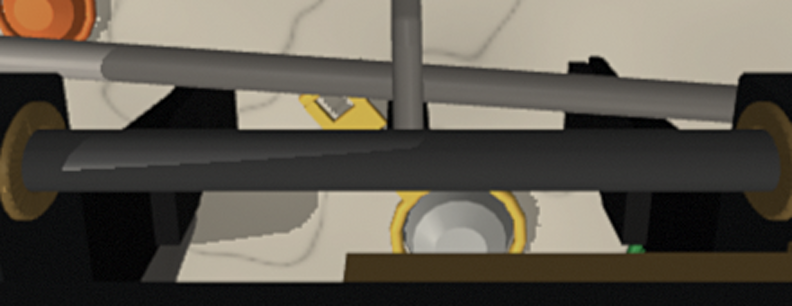

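The depth readings put the right finger's front face (x ≈ 0.577) against the rail, which explains the x force. I'll back off a few mm and narrow the jaws.

Request:
drive_tool(slide=[[-0.006, 0, 0], [0, 0, 0], [0, 0, 0]], delta_rot=[[0, 0.005, 0], [0, 0.004, 0], [0, 0, 0]], jaw=0.45)

```text
time_s: 5.82
tcp_pos: [0.5602, 0.134, 0.2733]
tool_rot: [-3.138, -0.123, -0.009]
wrist_force: [0.0, 0.9, 0.4]
gripper_width: 0.0648
```

```bash

python3 - <<'E'
from h import *
o=bot.get_obs();print(o["tcp_pos"],corr(o,.08),o["time_s"],o["qd"].round(2),o["wrist_force"].round(1),o["gripper_width"])
E
```

```text
[0.56019241 0.13397341 0.27330832] [-0.00145198  0.00582106  0.00176909] 5.825 [ 0.   -0.01  0.   -0.   -0.   -0.  ] [0.  0.9 0.4] 0.06484382609713024
```

Request:
drive_tool(slide=[[0, 0, -0.007], [0, 0, -0.005], [0, 0, 0]], delta_rot=[[0, 0.005, 0], [0, 0, 0], [0, 0, 0]])

```text
time_s: 6.2
tcp_pos: [0.5604, 0.1339, 0.2602]
tool_rot: [-3.138, -0.123, -0.001]
wrist_force: [0.4, -0.2, -0.8]
gripper_width: 0.0406
```

```bash

python3 - <<'E'
from h import *
o=bot.get_obs();print(o["tcp_pos"],corr(o,.08),o["time_s"],o["qd"].round(2),o["wrist_force"].round(1),o["gripper_width"])
E
```

```text
[0.56042713 0.1338984  0.26015968] [-0.00144554  0.00067624  0.00183971] 6.2 [-0.  0. -0.  0.  0.  0.] [ 0.4 -0.2 -0.8] 0.04064057741673304
```

Request:
drive_tool(slide=[[0, 0, 0], [0, 0, 0], [0, 0, 0], [0, 0, 0], [0, 0, 0]], delta_rot=[[0, 0, 0], [0, 0, 0], [0, 0, 0], [0, 0, 0], [0, 0, 0]], jaw=0, force=6)

```text
time_s: 6.82
tcp_pos: [0.5606, 0.134, 0.2603]
tool_rot: [-3.138, -0.123, -0.002]
wrist_force: [1.1, 1.6, 0.0]
gripper_width: 0.0097
```

Request:
drive_tool(slide=[[0, 0, 0], [0, 0, 0]], delta_rot=[[0, 0, 0], [0, 0, 0]], jaw=0, force=30)

```text
time_s: 7.08
tcp_pos: [0.5606, 0.1341, 0.2603]
tool_rot: [-3.138, -0.123, -0.002]
wrist_force: [0.6, -0.5, 0.0]
gripper_width: 0.0096
```

```bash

python3 - <<'E'
from h import *
o,c,p,d=shot("wrist","w8");print(o["tcp_pos"],corr(o,.08),o["time_s"],o["wrist_force"].round(1),o["gripper_width"])
E
```

```text
[0.56058386 0.13405583 0.26033876] [-0.00167167  0.00115959  0.00168144] 7.075 [ 0.6 -0.5  0. ] 0.009607906235175762
```

View pics/w8.png

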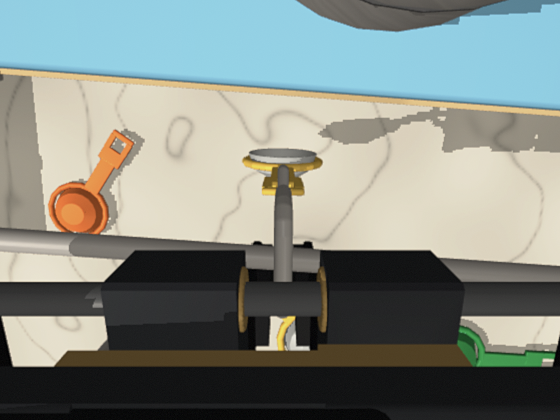

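Request:
drive_tool(slide=[[0, 0, 0.003], [0, 0, 0.006], [0, 0, 0.008], [0, 0, 0.008], [0, 0, 0.01], [0, 0, 0.01], [0, 0, 0.008], [0, 0, 0.004], [0, 0, 0]], delta_rot=[[0, 0, 0], [0, 0, 0], [0, 0, 0], [0, 0, 0], [0, 0, 0], [0, 0, 0], [0, 0, 0], [0, 0, 0], [0, 0, 0]])

```text
time_s: 8.25
tcp_pos: [0.5576, 0.1339, 0.3184]
tool_rot: [-3.138, -0.123, 0.013]
wrist_force: [-1.8, 0.4, -2.5]
gripper_width: 0.0094
```

```bash

python3 - <<'E'
from h import *
o,c,p,d=shot("wrist","w9");print(o["tcp_pos"],corr(o,.08),o["time_s"],o["wrist_force"].round(1),o["gripper_width"])
crop(p,180,60,380,320,3,"pics/w9c.png")
E
```

```text
[0.5576303  0.13385359 0.31841536] [-0.00076512 -0.00811587  0.0015099 ] 8.25 [-1.8  0.4 -2.5] 0.00937442043242555
```

View pics/w9c.png

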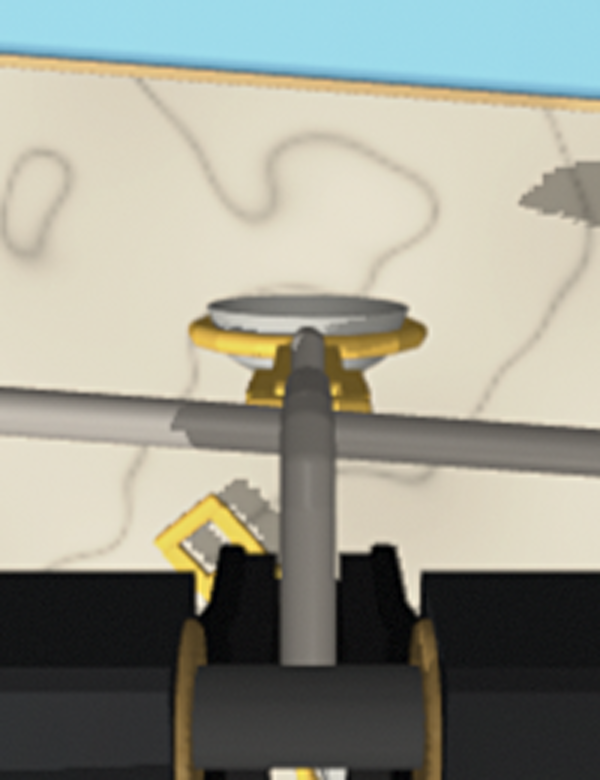

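```bash

python3 - <<'E'
from h import *
o,c,p,d=shot("side","s9");print(o["wrist_force"].round(1),o["time_s"]);crop(p,160,110,240,230,6,"pics/s9c.png")
E
```

```text
[-2.6  0.7 -3.5] 8.3
```

View pics/s9c.png

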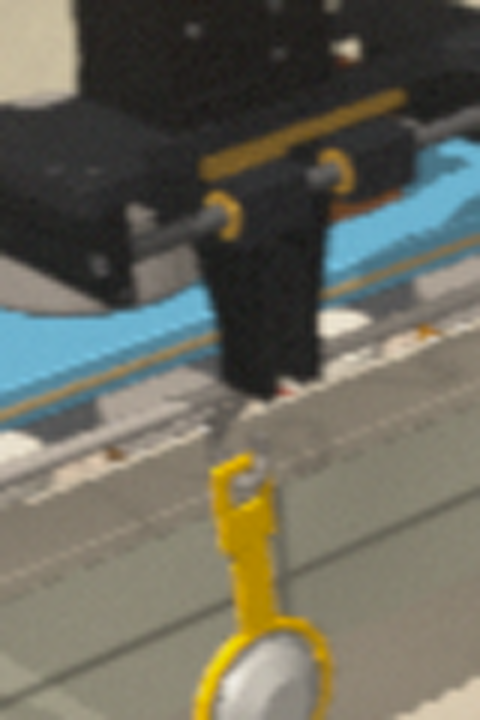

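The growing downward force suggests the hook's lower diagonal is touching the rail from below. I'll lower 15 mm, then withdraw toward the robot.

Request:
drive_tool(slide=[[0, 0, -0.006], [0, 0, -0.006], [0, 0, -0.003], [0, 0, 0]], delta_rot=[[0, -0.004, 0], [0, -0.004, 0], [0, 0, 0], [0, 0, 0]])

```text
time_s: 8.85
tcp_pos: [0.56, 0.1338, 0.3038]
tool_rot: [-3.138, -0.123, -0.013]
wrist_force: [-0.1, -0.2, -1.2]
gripper_width: 0.0094
```

```bash

python3 - <<'E'
from h import *
o=bot.get_obs();print(o["tcp_pos"],corr(o,.08),o["time_s"],o["wrist_force"].round(1),o["gripper_width"])
o,c,p,d=shot("wrist","w10");o=bot.get_obs();print(o["wrist_force"].round(1));o,c,p,d=shot("side","s10");crop(p,160,110,240,230,6,"pics/s10c.png")
E
```

```text
[0.56003841 0.13382733 0.30383933] [-0.001235    0.00792325  0.00180697] 8.85 [-0.1 -0.2 -1.2] 0.009409458108210391
[ 0.2 -1.3 -2.6]
```

View pics/s10c.png

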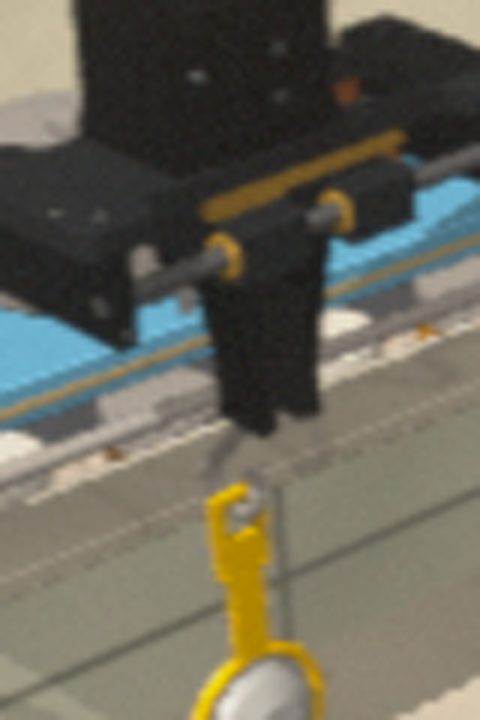

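View pics/w10.png

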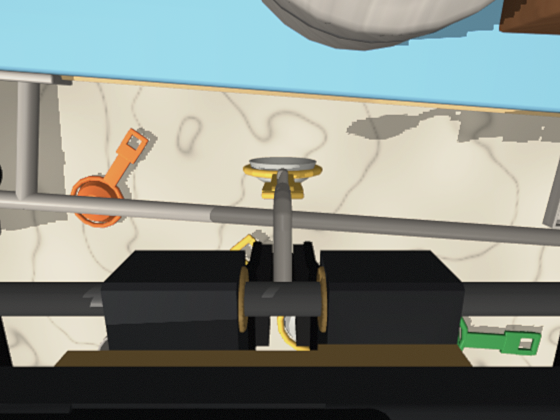

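Request:
drive_tool(slide=[[-0.003, 0, 0], [-0.006, 0, 0], [-0.009, 0, 0], [-0.01, 0, 0], [-0.012, 0, 0], [-0.012, 0, 0], [-0.012, 0, 0], [-0.01, 0, 0.005], [-0.006, 0, 0.01], [-0.003, 0, 0.01]], delta_rot=[[0, 0.004, 0], [0, 0.004, 0], [0, 0, 0], [0, 0, 0], [0, 0, 0], [0, 0, 0], [0, 0, 0], [0, 0, 0], [0, 0, 0], [0, 0, 0]])

```text
time_s: 10.2
tcp_pos: [0.4707, 0.1339, 0.3312]
tool_rot: [-3.138, -0.123, -0.001]
wrist_force: [-0.2, 0.5, -1.9]
gripper_width: 0.0097
```

```bash

python3 - <<'E'
from h import *
o=bot.get_obs();print(o["tcp_pos"],corr(o,0),o["time_s"],o["wrist_force"].round(1),o["gripper_width"])
o,c,p,d=shot("wrist","w11");o,c,p,d=shot("side","s11");crop(p,140,110,300,330,3,"pics/s11c.png")
E
```

```text
[0.47068262 0.13393255 0.33119192] [-0.00138745  0.0004485  -0.07848876] 10.2 [-0.2  0.5 -1.9] 0.009715464598096328
```

View pics/s11c.png

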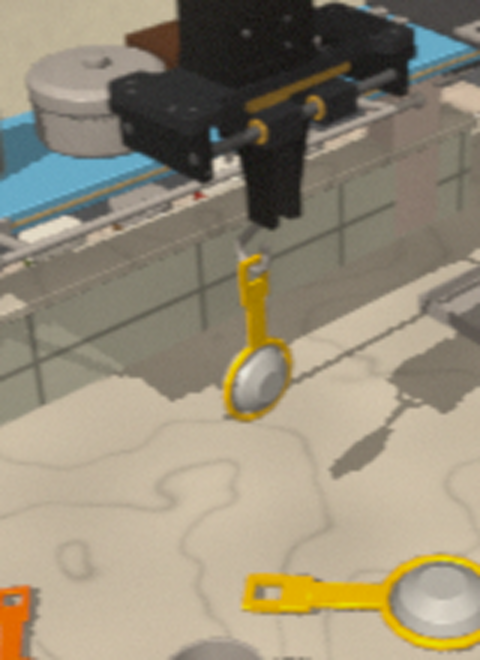

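View pics/w11.png

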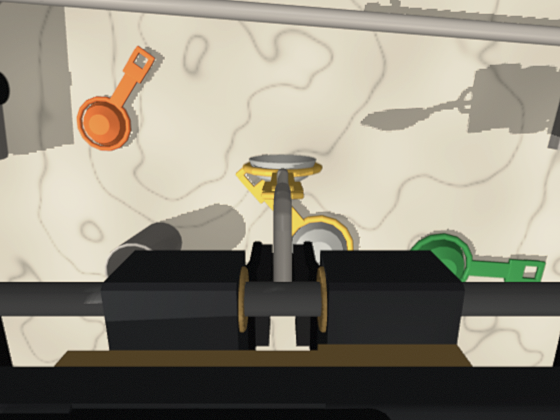

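Request:
drive_tool(slide=[[0, -0.005, 0], [0, -0.01, 0], [0, -0.015, 0], [0, -0.02, 0], [0, -0.022, 0], [0, -0.022, 0], [0, -0.022, 0], [0, -0.022, 0], [0, -0.022, 0], [0, -0.022, 0]], delta_rot=[[0, 0, 0], [0, 0, -0.01], [0, 0, -0.01], [0, 0, -0.01], [0, 0, -0.01], [0, 0, -0.01], [0, 0, -0.01], [0, 0, -0.01], [0, 0, 0], [0, 0, 0]])

```text
time_s: 11.55
tcp_pos: [0.4699, -0.0609, 0.3292]
tool_rot: [3.141, -0.0, -0.003]
wrist_force: [0.5, -0.3, -0.6]
gripper_width: 0.0094
```

Request:
drive_tool(slide=[[0, -0.022, 0], [0, -0.022, 0], [0, -0.022, 0], [0, -0.022, 0], [0, -0.022, 0], [0, -0.02, 0], [0, -0.018, 0], [0, -0.014, 0], [0, -0.01, 0], [0, -0.005, 0]], delta_rot=[[0, 0, 0], [0, 0, 0], [0, 0, 0], [0, 0, 0], [0, 0, 0], [0, 0, 0], [0, 0, 0], [0, 0, 0], [0, 0, 0], [0, 0, 0]])

```text
time_s: 12.8
tcp_pos: [0.4648, -0.2533, 0.326]
tool_rot: [-3.141, 0.019, 0.012]
wrist_force: [0.6, 0.7, -1.9]
gripper_width: 0.0094
```

```bash

python3 - <<'E'
from h import *
o=bot.get_obs();print(o["tcp_pos"],corr(o,0),o["time_s"],o["wrist_force"].round(1),o["gripper_width"])
E
```

```text
[ 0.46476402 -0.25329354  0.32601782] [-0.00084111 -0.0078442   0.01210273] 12.8 [ 0.6  0.7 -1.9] 0.009381115392530623
```

Request:
drive_tool(slide=[[0.02, -0.004, -0.005], [0.01, 0, 0], [0, 0, 0], [0, 0, 0], [0, 0, 0]], delta_rot=[[0, -0.008, 0.012], [0, 0, 0], [0, 0, 0], [0, 0, 0], [0, 0, 0]])

```text
time_s: 13.42
tcp_pos: [0.4953, -0.2564, 0.3216]
tool_rot: [-3.14, -0.002, 0.001]
wrist_force: [-1.0, 0.6, -1.6]
gripper_width: 0.0096
```

```bash

python3 - <<'E'
from h import *
o,c,p,d=shot("wrist","w12");print(o["tcp_pos"],corr(o,0),o["time_s"],o["wrist_force"].round(1),o["gripper_width"])
crop(p,200,0,380,200,4,"pics/w12c.png")
o,c,p,d=shot("side","s12");crop(p,230,80,390,240,4,"pics/s12c.png")
E
```

```text
[ 0.49526786 -0.25644756  0.32157762] [-0.00113793 -0.00040327 -0.00140389] 13.425 [-1.   0.6 -1.6] 0.009589339322988524
```

View pics/w12.png

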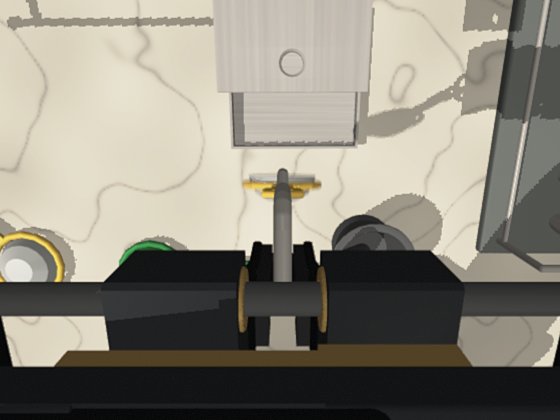

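View pics/w12c.png

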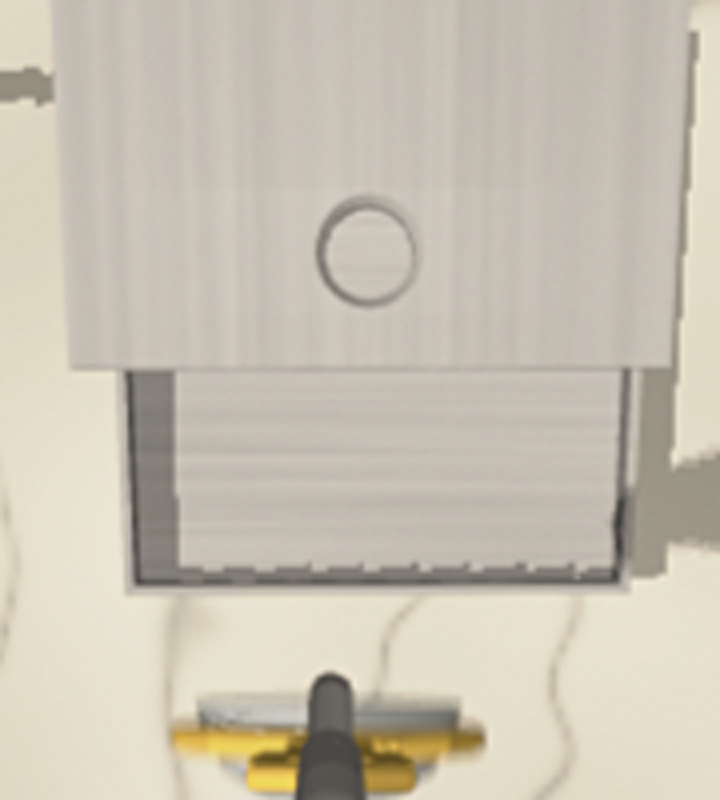

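View pics/s12c.png

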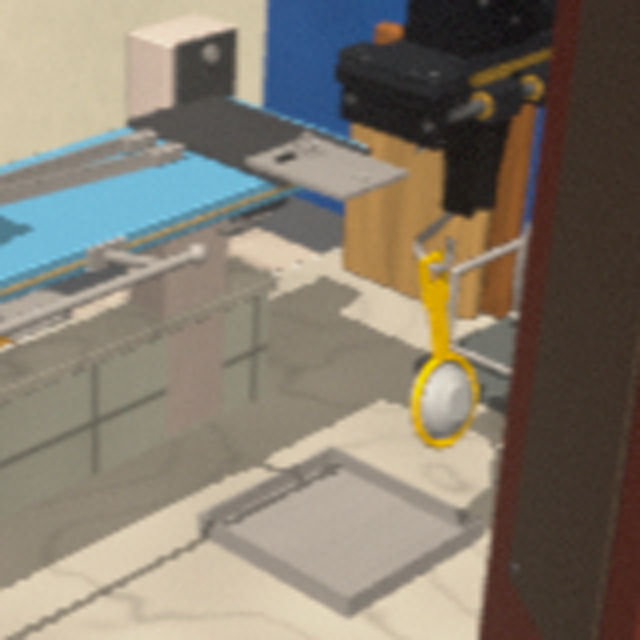

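```bash

python3 - <<'E'
from h import *
c,d=ld("w12")
h=onz(c,291.75,63,.2875);print("hole",h)
for v in(168,169.5,171,175,180,184):print(v,dep(c,d,283,v).round(4), onz(c,283,v,.3235).round(4))
E
```

```text
hole [ 0.58426621 -0.25859806  0.2875    ]
168 [ 0.5332 -0.2549  0.2562] [ 0.5449 -0.255   0.3235]
169.5 [ 0.5329 -0.2549  0.2595] [ 0.5444 -0.255   0.3235]
171 [ 0.5329 -0.2549  0.2642] [ 0.5438 -0.255   0.3235]
175 [ 0.531  -0.2549  0.2652] [ 0.5423 -0.255   0.3235]
180 [ 0.5288 -0.2549  0.2675] [ 0.5405 -0.255   0.3235]
184 [ 0.5393 -0.255   0.3249] [ 0.539  -0.255   0.3235]
```

Request:
drive_tool(slide=[[0.005, -0.002, -0.005], [0.008, -0.002, -0.006], [0.01, 0, -0.004], [0.01, 0, 0], [0.008, 0, 0], [0.005, 0, 0], [0.002, 0, 0], [0, 0, 0], [0, 0, 0]], delta_rot=[[0, 0, 0], [0, 0, 0], [0, 0, 0], [0, 0, 0], [0, 0, 0], [0, 0, 0], [0, 0, 0], [0, 0, 0], [0, 0, 0]])

```text
time_s: 14.65
tcp_pos: [0.5468, -0.2608, 0.3052]
tool_rot: [-3.14, -0.002, 0.001]
wrist_force: [-0.2, 0.1, -1.5]
gripper_width: 0.0098
```

```bash

python3 - <<'E'
from h import *
o,c,p,d=shot("wrist","w13");print(o["tcp_pos"],corr(o,0),o["time_s"],o["wrist_force"].round(1),o["gripper_width"])
crop(p,220,100,350,260,4.5,"pics/w13c.png")
for v in range(150,200,3):print(v,dep(c,d,283,v).round(4))
E
```

```text
[ 0.54683719 -0.26076685  0.3052092 ] [-0.00119805 -0.00051048 -0.00129197] 14.65 [-0.2  0.1 -1.5] 0.009767560235939908
150 [ 0.6007 -0.2592  0.288 ]
153 [ 0.5993 -0.2592  0.2874]
156 [ 0.5982 -0.2592  0.288 ]
159 [ 0.5969 -0.2592  0.288 ]
162 [ 0.5957 -0.2592  0.2881]
165 [ 0.5943 -0.2592  0.287 ]
168 [ 0.5933 -0.2592  0.2888]
171 [ 0.5919 -0.2592  0.2882]
174 [ 0.5905 -0.2593  0.2872]
177 [ 0.589  -0.2593  0.2865]
180 [ 0.5805 -0.2592  0.2519]
183 [ 0.5907 -0.2593  0.3063]
186 [ 0.5911 -0.2593  0.313 ]
189 [ 0.5916 -0.2593  0.3197]
192 [ 0.5913 -0.2593  0.3228]
195 [ 0.5908 -0.2593  0.3249]
198 [ 0.5906 -0.2593  0.3279]
```

View pics/w13c.png

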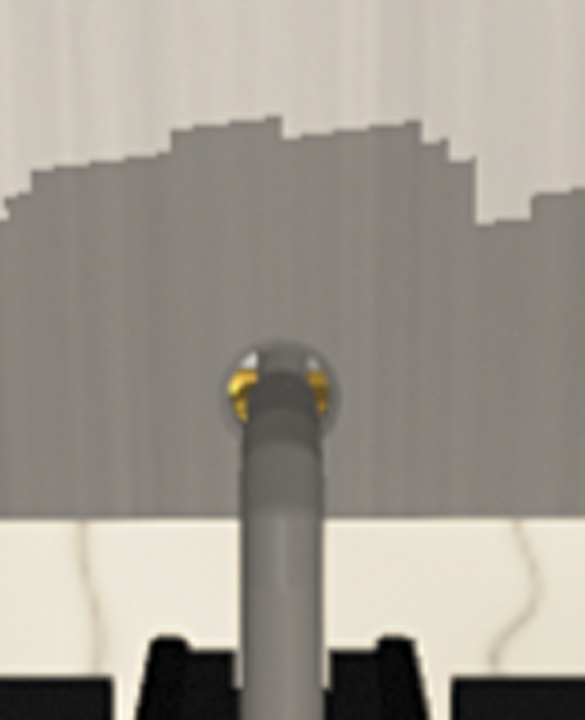

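Request:
drive_tool(slide=[[-0.0035, 0.0006, 0], [0, 0, 0], [0, 0, 0]], delta_rot=[[0, 0, 0], [0, 0, 0], [0, 0, 0]])

```text
time_s: 15.08
tcp_pos: [0.5427, -0.2602, 0.3055]
tool_rot: [-3.141, -0.001, 0.0]
wrist_force: [0.8, -0.8, -1.4]
gripper_width: 0.0095
```

```bash

python3 - <<'E'
from h import *
o,c,p,d=shot("wrist","w14");print(o["tcp_pos"],corr(o,0),o["time_s"],o["wrist_force"].round(1),o["gripper_width"])
crop(p,250,150,320,230,8,"pics/w14c.png")
for v in range(174,204,2):print(v,dep(c,d,283,v).round(4))
E
```

```text
[ 0.54271893 -0.26024661  0.30554078] [-0.00094053 -0.00012752 -0.00082045] 15.075 [ 0.8 -0.8 -1.4] 0.009468540115267059
174 [ 0.5788 -0.2587  0.2483]
176 [ 0.5779 -0.2587  0.2493]
178 [ 0.5773 -0.2587  0.2511]
180 [ 0.5763 -0.2587  0.2516]
182 [ 0.5756 -0.2587  0.2533]
184 [ 0.5869 -0.2588  0.3095]
186 [ 0.5872 -0.2588  0.3144]
188 [ 0.5869 -0.2588  0.3159]
190 [ 0.5873 -0.2588  0.321 ]
192 [ 0.587  -0.2588  0.3222]
194 [ 0.5868 -0.2588  0.3244]
196 [ 0.5864 -0.2588  0.3256]
198 [ 0.5863 -0.2588  0.3278]
200 [ 0.5857 -0.2588  0.3279]
202 [ 0.5851 -0.2588  0.3282]
```

View pics/w14c.png

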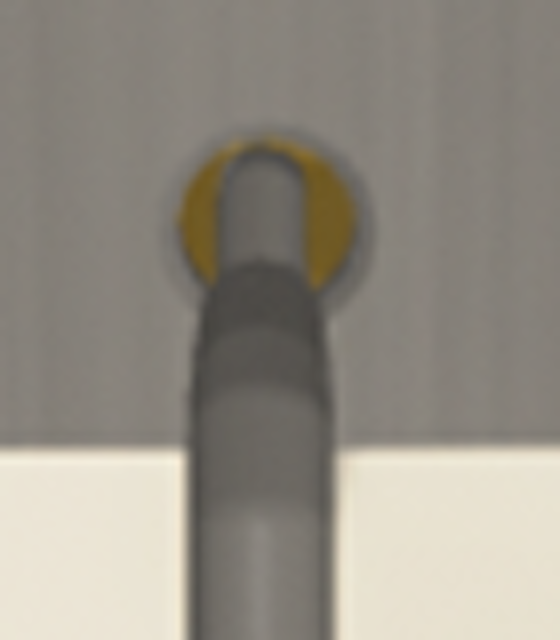

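```bash

python3 - <<'E'
from h import *
c,d=ld("w14")
print(onz(c,283.75,150+122/8,.2875),onz(c,250+165/8,150+230/8,.2875),onz(c,250+375/8,150+230/8,.2875))
print(onz(c,250+200/8,150+290/8,.308),onz(c,250+326/8,150+290/8,.308), onz(c,250+263/8,150+262/8,.3085))
E
```

```text
[ 0.59006348 -0.25905177  0.2875    ] [ 0.58429622 -0.25350719  0.2875    ] [ 0.58431217 -0.26461572  0.2875    ]
[ 0.58568116 -0.25582426  0.308     ] [ 0.58568995 -0.26163458  0.308     ] [ 0.58711216 -0.25872894  0.3085    ]
```

Request:
drive_tool(slide=[[0.0004, -0.0003, -0.004], [0, 0, -0.005], [0, 0, -0.005], [0, 0, -0.001], [0, 0, 0]], delta_rot=[[0, 0, 0], [0, 0, 0], [0, 0, 0], [0, 0, 0], [0, 0, 0]])

```text
time_s: 15.75
tcp_pos: [0.543, -0.2604, 0.2888]
tool_rot: [-3.14, -0.001, 0.002]
wrist_force: [0.2, -0.4, -1.0]
gripper_width: 0.0099
```

```bash

python3 - <<'E'
from h import *
o,c,p,d=shot("wrist","w15");print(o["tcp_pos"],corr(o,0),o["time_s"],o["wrist_force"].round(1),o["gripper_width"])
crop(p,250,150,320,230,8,"pics/w15c.png")
for v in range(182,198,2):print(v,dep(c,d,283,v).round(4))
E
```

```text
[ 0.54297425 -0.26041039  0.2887721 ] [-0.00155982 -0.00113913 -0.0008936 ] 15.75 [ 0.2 -0.4 -1. ] 0.009873627933737103
182 [ 0.5757 -0.2588  0.236 ]
184 [ 0.587  -0.259   0.2923]
186 [ 0.5875 -0.259   0.2975]
188 [ 0.5875 -0.259   0.3007]
190 [ 0.5877 -0.259   0.3044]
192 [ 0.5875 -0.259   0.3067]
194 [ 0.5871 -0.259   0.3078]
196 [ 0.5868 -0.259   0.3093]
```

View pics/w15c.png

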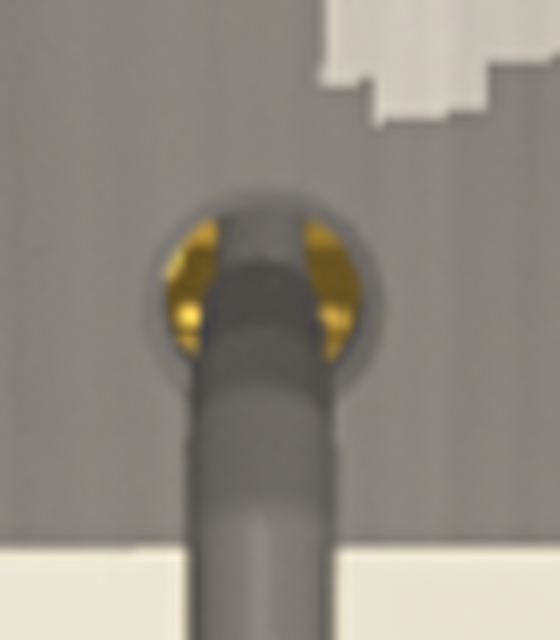

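Request:
drive_tool(slide=[[0, 0, -0.002], [0, 0, -0.002], [0, 0, -0.002], [0, 0, -0.001], [0, 0, 0]], delta_rot=[[0, 0, 0], [0, 0, 0], [0, 0, 0], [0, 0, 0], [0, 0, 0]])

```text
time_s: 16.42
tcp_pos: [0.5431, -0.2605, 0.2817]
tool_rot: [-3.14, -0.001, 0.001]
wrist_force: [0.8, 0.0, -1.6]
gripper_width: 0.0099
```

```bash

python3 - <<'E'
from h import *
o,c,p,d=shot("wrist","w16");print(o["tcp_pos"],corr(o,0),o["time_s"],o["wrist_force"].round(1),o["gripper_width"])
crop(p,250,150,320,230,8,"pics/w16c.png")
for v in range(182,198,2):print(v,dep(c,d,283,v).round(4))
E
```

```text
[ 0.54310414 -0.2604926   0.28171823] [-0.00121136 -0.00054918 -0.00089227] 16.425 [ 0.8  0.  -1.6] 0.009856755763613834
182 [ 0.5758 -0.259   0.2286]
184 [ 0.5873 -0.259   0.2857]
186 [ 0.5875 -0.2591  0.2899]
188 [ 0.5875 -0.2591  0.2934]
190 [ 0.5877 -0.2591  0.2971]
192 [ 0.5874 -0.2591  0.2984]
194 [ 0.5874 -0.2591  0.3013]
196 [ 0.5871 -0.2591  0.3028]
```

View pics/w16c.png

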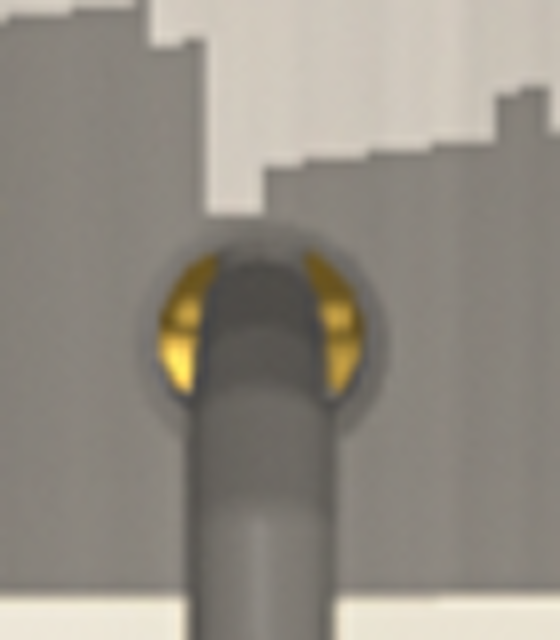

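The tip is centred and entering the hole, with no contact force yet. Continuing down.

Request:
drive_tool(slide=[[0, 0, -0.002], [0, 0, -0.002], [0, 0, -0.002], [0, 0, -0.002], [0, 0, -0.002], [0, 0, -0.001], [0, 0, 0]], delta_rot=[[0, 0, 0], [0, 0, 0], [0, 0, 0], [0, 0, 0], [0, 0, 0], [0, 0, 0], [0, 0, 0]])

```text
time_s: 17.35
tcp_pos: [0.5432, -0.2605, 0.27]
tool_rot: [-3.14, -0.001, 0.001]
wrist_force: [1.1, -0.2, -0.6]
gripper_width: 0.0095
```

```bash

python3 - <<'E'
from h import *
o,c,p,d=shot("wrist","w17");print(o["tcp_pos"],corr(o,0),o["time_s"],o["wrist_force"].round(1),o["gripper_width"])
crop(p,250,150,320,230,8,"pics/w17c.png")
for v in range(182,206,2):print(v,dep(c,d,283,v).round(4))
E
```

```text
[ 0.54315321 -0.2604817   0.26997831] [-0.00116125 -0.00041769 -0.00094112] 17.35 [ 1.1 -0.2 -0.6] 0.009536613516002785
182 [ 0.5912 -0.2591  0.2887]
184 [ 0.5903 -0.2591  0.2878]
186 [ 0.5896 -0.2591  0.2875]
188 [ 0.5876 -0.2591  0.2815]
190 [ 0.5879 -0.2591  0.2861]
192 [ 0.5877 -0.2591  0.288 ]
194 [ 0.5871 -0.2591  0.2883]
196 [ 0.5871 -0.2591  0.2908]
198 [ 0.5865 -0.2591  0.2913]
200 [ 0.5865 -0.2591  0.2937]
202 [ 0.5855 -0.2591  0.2925]
204 [ 0.5852 -0.2591  0.2934]
```

View pics/w17c.png

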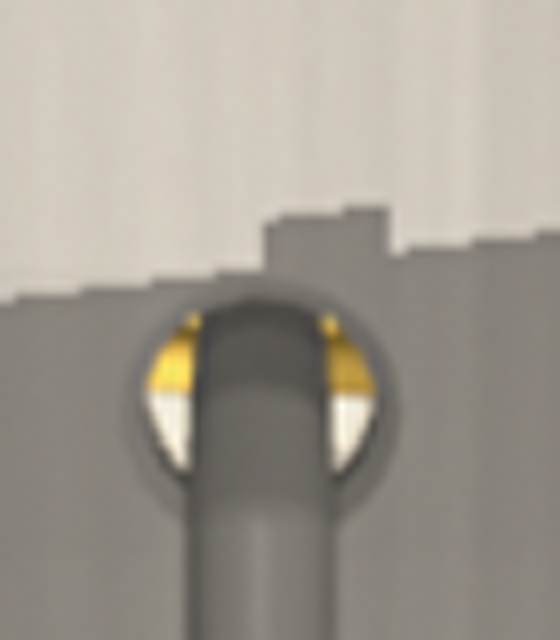

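Request:
drive_tool(slide=[[0, 0, -0.001], [0, 0, -0.001], [0, 0, -0.001], [0, 0, -0.001], [0, 0, 0]], delta_rot=[[0, 0, 0], [0, 0, 0], [0, 0, 0], [0, 0, 0], [0, 0, 0]])

```text
time_s: 18.02
tcp_pos: [0.5434, -0.2606, 0.2663]
tool_rot: [-3.141, -0.001, -0.001]
wrist_force: [-0.9, 0.3, -0.4]
gripper_width: 0.0095
```

Request:
drive_tool(slide=[[0, 0, -0.001], [0, 0, 0]], delta_rot=[[0, 0, 0], [0, 0, 0]])

```text
time_s: 18.27
tcp_pos: [0.5438, -0.2608, 0.266]
tool_rot: [3.142, 0.002, 0.003]
wrist_force: [0.6, 0.9, 0.0]
gripper_width: 0.0099
```

```bash

python3 - <<'E'
from h import *
o=bot.get_obs();print(o["tcp_pos"],corr(o,0),o["time_s"],o["wrist_force"].round(1))
for i in range(3):
  bot.camera("top");o=bot.get_obs();print(o["tcp_pos"],o["wrist_force"].round(1))
o,c,p,d=shot("side","s18");crop(p,240,80,340,200,5,"pics/s18c.png")
o,c,p,d=shot("wrist","w18");
for v in range(190,226,3):print(v,dep(c,d,283,v).round(4))
E
```

```text
[ 0.54377705 -0.26078456  0.26604975] [ 3.40985219e-05  1.72727929e-03 -9.88115056e-04] 18.275 [0.6 0.9 0. ]
[ 0.54375617 -0.26078061  0.26600434] [-1.1  0.3  0.3]
[ 0.54379156 -0.26078327  0.26595947] [-0.6  0.   1. ]
[ 0.54374027 -0.26078092  0.26590565] [ 0.5  0.1 -0.2]
190 [ 0.5898 -0.2593  0.2877]
193 [ 0.5879 -0.2593  0.284 ]
196 [ 0.5875 -0.2593  0.2864]
199 [ 0.587  -0.2593  0.2882]
202 [ 0.5862 -0.2593  0.289 ]
205 [ 0.5857 -0.2593  0.2908]
208 [ 0.5845 -0.2593  0.29  ]
211 [ 0.5839 -0.2593  0.2913]
214 [ 0.5832 -0.2593  0.2921]
217 [ 0.5827 -0.2593  0.2935]
220 [ 0.5816 -0.2593  0.2931]
223 [ 0.5804 -0.2593  0.2926]
```

View pics/s18c.png

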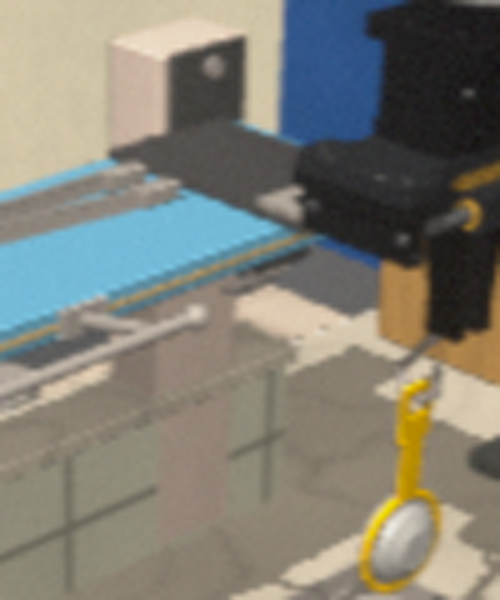

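Request:
drive_tool(slide=[[0, 0, -0.001], [0, 0, -0.001]], delta_rot=[[0, 0, 0], [0, 0, 0]])

```text
time_s: 18.77
tcp_pos: [0.5443, -0.2609, 0.265]
tool_rot: [3.141, 0.002, 0.005]
wrist_force: [-0.9, 1.6, 4.6]
gripper_width: 0.0095
```

```bash

python3 - <<'E'
from h import *
o=bot.get_obs();print(o["tcp_pos"],corr(o,0),o["time_s"],o["wrist_force"].round(1))
for i in range(4):
  bot.camera("top");o=bot.get_obs();print(o["tcp_pos"],o["wrist_force"].round(1),o["joint_torque"].round(2))
E
```

```text
[ 0.54430185 -0.26094851  0.2650416 ] [ 0.00082924  0.00343872 -0.00107071] 18.775 [-0.9  1.6  4.6]
[ 0.5443243  -0.26096772  0.26506471] [-2.   1.2  5.3] [-3.200e-01 -4.369e+01 -3.691e+01 -1.200e-01 -2.500e-01  3.000e-02]
[ 0.5442967  -0.26098457  0.2650697 ] [-2.1  1.1  4. ] [-3.300e-01 -4.364e+01 -3.682e+01 -1.200e-01 -2.300e-01  3.000e-02]
[ 0.54428272 -0.2609624   0.26503033] [-0.1 -0.2  5.1] [-3.500e-01 -4.354e+01 -3.670e+01 -1.400e-01 -2.000e-01  3.000e-02]
[ 0.54429666 -0.2609617   0.26499974] [-0.8  1.8  5.6] [-3.700e-01 -4.346e+01 -3.658e+01 -1.600e-01 -1.700e-01  3.000e-02]
```

```bash

python3 - <<'E'
from h import *
o,c,p,d=shot("wrist","w19");crop(p,230,150,340,270,6,"pics/w19c.png")
for v in range(190,250,4):print(v,dep(c,d,283,v).round(4))
o=bot.get_obs();print(o["wrist_force"])
o,c,p,d=shot("side","s19");crop(p,290,110,350,200,7,"pics/s19c.png")
o=bot.get_obs();print(o["time_s"],o["tcp_pos"],o["wrist_force"])
E
```

```text
190 [ 0.5903 -0.2595  0.287 ]
194 [ 0.5881 -0.2595  0.2833]
198 [ 0.5876 -0.2595  0.2866]
202 [ 0.5868 -0.2595  0.2885]
206 [ 0.5857 -0.2595  0.2893]
210 [ 0.5844 -0.2595  0.2891]
214 [ 0.5836 -0.2595  0.2909]
218 [ 0.5826 -0.2595  0.292 ]
222 [ 0.5814 -0.2595  0.2923]
226 [ 0.5802 -0.2595  0.2925]
230 [ 0.5793 -0.2595  0.2937]
234 [ 0.5781 -0.2595  0.2939]
238 [ 0.5767 -0.2595  0.2936]
242 [ 0.6169 -0.2594  0.4012]
246 [ 0.574  -0.2595  0.2935]
[-0.87349603  1.32506145  5.45956925]
19.075 [ 0.54429531 -0.26095921  0.26500572] [-0.63016309  1.32069133  5.54465112]
```

View pics/w19c.png

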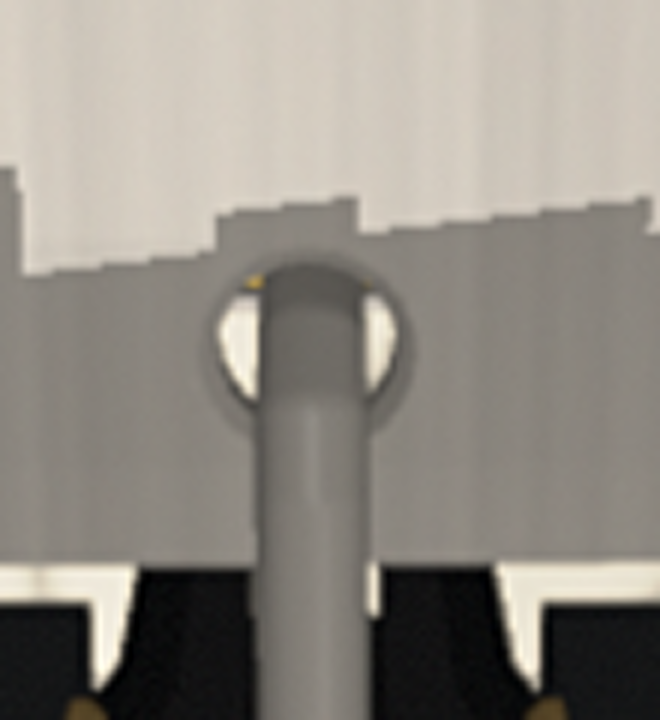

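View pics/s19c.png

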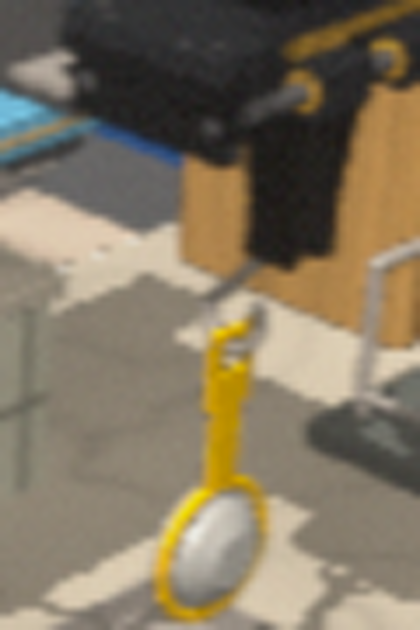

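The wrist view shows the crown lying level on the lug (top 0.2935, lug 0.2875) with the tip through the hole. The tug held about 5.5 N net for over 0.3 s. Now I'll relax and release gently.

Request:
drive_tool(slide=[[0, 0, 0.0003], [0, 0, 0.0003], [0, 0, 0]], delta_rot=[[0, 0, 0], [0, 0, 0], [0, 0, 0]], force=10)

```text
time_s: 19.45
tcp_pos: [0.5443, -0.2609, 0.265]
tool_rot: [3.141, 0.002, 0.005]
wrist_force: [0.8, 0.3, 3.4]
gripper_width: 0.0095
```

```bash

python3 - <<'E'
from h import *
for i in range(3):
  o=bot.get_obs();print(o["tcp_pos"],corr(o,0),o["time_s"],o["wrist_force"].round(1));bot.camera("top")
E
```

```text
[ 0.54434089 -0.26094819  0.26500114] [ 0.00063672  0.00328976 -0.00099434] 19.45 [0.8 0.3 3.4]
[ 0.54432234 -0.26096778  0.2650001 ] [ 0.00062493  0.00323331 -0.00098873] 19.5 [-0.   0.7  1.3]
[ 0.54431349 -0.26094692  0.26504474] [ 0.00063952  0.00321514 -0.00104212] 19.55 [ 1.2 -0.1  2.7]
```

Request:
drive_tool(slide=[[0, 0, 0.0004], [0, 0, 0], [0, 0, 0]], delta_rot=[[0, 0, 0], [0, 0, 0], [0, 0, 0]], force=3)

```text
time_s: 19.98
tcp_pos: [0.5443, -0.2609, 0.2651]
tool_rot: [3.141, 0.002, 0.005]
wrist_force: [1.1, 0.9, 1.5]
gripper_width: 0.0097
```

Request:
drive_tool(slide=[[0, 0, 0], [0, 0, 0], [0, 0, 0], [0, 0, 0]], delta_rot=[[0, 0, 0], [0, 0, 0], [0, 0, 0], [0, 0, 0]], jaw=0.16)

```text
time_s: 20.48
tcp_pos: [0.5432, -0.2606, 0.2637]
tool_rot: [-3.141, -0.001, 0.001]
wrist_force: [0.5, 0.3, -0.6]
gripper_width: 0.0135
```

```bash

python3 - <<'E'
from h import *
o,c,p,d=shot("wrist","w20");print(o["tcp_pos"],o["time_s"],o["wrist_force"].round(1),o["gripper_width"])
crop(p,200,130,370,350,3,"pics/w20c.png")
for v in range(190,250,6):print(v,dep(c,d,283,v).round(4))
E
```

```text
[ 0.54315273 -0.26062782  0.26372209] 20.475 [ 0.5  0.3 -0.6] 0.01352695250689104
190 [ 0.5896 -0.2592  0.2869]
196 [ 0.5877 -0.2592  0.2871]
202 [ 0.5866 -0.2592  0.2903]
208 [ 0.5846 -0.2592  0.29  ]
214 [ 0.5834 -0.2592  0.2924]
220 [ 0.5818 -0.2592  0.2933]
226 [ 0.5799 -0.2592  0.2932]
232 [ 0.578  -0.2592  0.2932]
238 [ 0.5761 -0.2592  0.2934]
244 [ 0.5742 -0.2592  0.2937]
```

View pics/w20c.png

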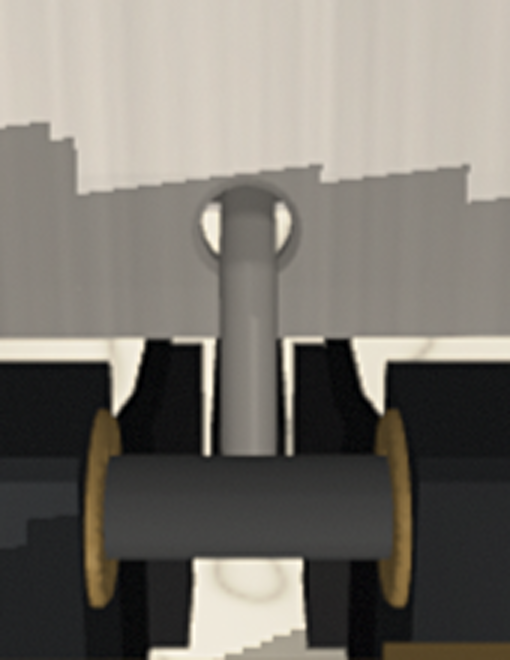

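Request:
drive_tool(slide=[[0, 0, 0], [0, 0, 0], [0, 0, 0], [0, 0, 0], [0, 0, 0], [0, 0, 0]], delta_rot=[[0, 0, 0], [0, 0, 0], [0, 0, 0], [0, 0, 0], [0, 0, 0], [0, 0, 0]], jaw=0.5)

```text
time_s: 21.28
tcp_pos: [0.5431, -0.2606, 0.2638]
tool_rot: [-3.141, -0.001, 0.001]
wrist_force: [0.3, -0.9, 0.0]
gripper_width: 0.0434
```

Request:
drive_tool(slide=[[0, 0, 0.01], [0, 0, 0.02], [0, 0, 0.025], [0, 0, 0.03], [0, 0, 0.03], [-0.02, 0, 0.03], [-0.03, 0, 0.02], [-0.03, 0, 0], [0, 0, 0], [0, 0, 0]], delta_rot=[[0, 0, 0], [0, 0, 0], [0, 0, 0], [0, 0, 0], [0, 0, 0], [0, 0, 0], [0, 0, 0], [0, 0, 0], [0, 0, 0], [0, 0, 0]])

```text
time_s: 22.52
tcp_pos: [0.4616, -0.2604, 0.45]
tool_rot: [3.132, 0.002, 0.02]
wrist_force: [-0.1, -0.0, -0.2]
gripper_width: 0.0432
```

Request:
drive_tool(slide=[[0, 0, 0], [0, 0, 0], [0, 0, 0], [0, 0, 0], [0, 0, 0], [0, 0, 0], [0, 0, 0], [0, 0, 0], [0, 0, 0], [0, 0, 0]], delta_rot=[[0, 0, 0], [0, 0, 0], [0, 0, 0], [0, 0, 0], [0, 0, 0], [0, 0, 0], [0, 0, 0], [0, 0, 0], [0, 0, 0], [0, 0, 0]])

```text
time_s: 23.78
tcp_pos: [0.463, -0.2601, 0.4487]
tool_rot: [3.134, 0.004, 0.017]
wrist_force: [0.2, 0.6, 0.0]
gripper_width: 0.0435
```

```bash

python3 - <<'E'
from h import *
o,c,p,d=shot("wrist","w21");print(o["tcp_pos"],o["time_s"],o["wrist_force"].round(1),o["gripper_width"])
o,c,p,d=shot("side","s21");crop(p,220,70,360,230,4,"pics/s21c.png")
o,c,p2,d=shot("side","s22");print(np.abs(p2.astype(int)-p).mean())
E
```

```text
[ 0.46300572 -0.26011734  0.44869682] 23.775 [0.2 0.6 0. ] 0.04351323157878631
1.6271414399092972
```

View pics/w21.png

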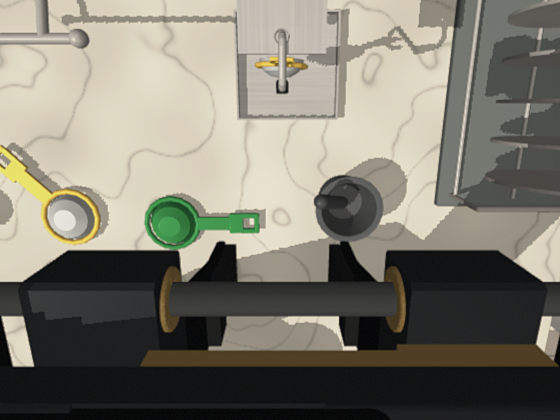

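View pics/s21c.png

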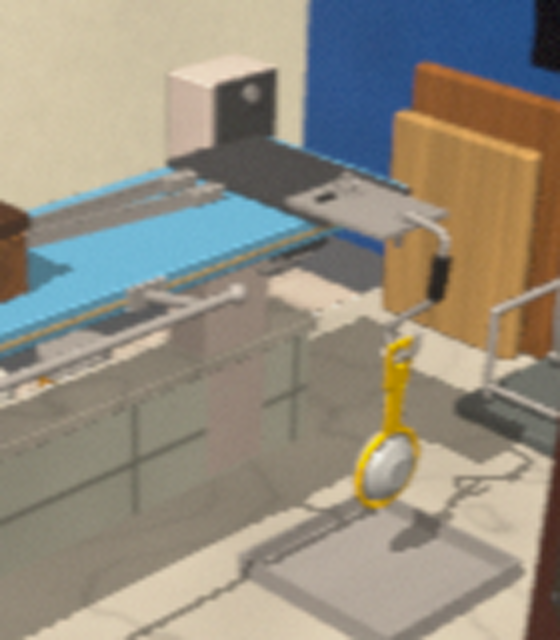

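The hook hangs in the lug with the strainer over the tray. I'll wait and check that it is still.

Request:
drive_tool(slide=[[0, 0, 0], [0, 0, 0], [0, 0, 0], [0, 0, 0], [0, 0, 0], [0, 0, 0], [0, 0, 0], [0, 0, 0], [0, 0, 0], [0, 0, 0]], delta_rot=[[0, 0, 0], [0, 0, 0], [0, 0, 0], [0, 0, 0], [0, 0, 0], [0, 0, 0], [0, 0, 0], [0, 0, 0], [0, 0, 0], [0, 0, 0]])

```text
time_s: 25.18
tcp_pos: [0.463, -0.2601, 0.4487]
tool_rot: [3.135, 0.004, 0.017]
wrist_force: [0.6, -0.1, 0.7]
gripper_width: 0.0435
```

Request:
drive_tool(slide=[[0, 0, 0], [0, 0, 0], [0, 0, 0], [0, 0, 0], [0, 0, 0], [0, 0, 0], [0, 0, 0], [0, 0, 0], [0, 0, 0], [0, 0, 0]], delta_rot=[[0, 0, 0], [0, 0, 0], [0, 0, 0], [0, 0, 0], [0, 0, 0], [0, 0, 0], [0, 0, 0], [0, 0, 0], [0, 0, 0], [0, 0, 0]])

```text
time_s: 26.42
tcp_pos: [0.463, -0.2601, 0.4487]
tool_rot: [3.134, 0.005, 0.017]
wrist_force: [0.0, -0.4, 0.1]
gripper_width: 0.0435
```

```bash

python3 - <<'E'
from h import *
# yellow centroid over time near the lug, side view; plus depth
o0=cv2.imread("pics/s21.png")
def cen(p):
    h=cv2.cvtColor(p[150:205,300:340],cv2.COLOR_BGR2HSV);m=cv2.inRange(h,(18,120,90),(35,255,255));y,x=np.nonzero(m);return x.mean().round(2),y.mean().round(2),len(x)
print(cen(o0),cen(cv2.imread("pics/s22.png")))
for i in range(10):
    p,d=bot.camera("side");print(bot.get_obs()["time_s"],cen(p[:,:,::-1]))
o,c,p,d=shot("wrist","w23");crop(p,220,0,360,130,5.5,"pics/w23c.png")
o,c,p,d=shot("side","s23");crop(p,100,80,360,280,3,"pics/s23c.png")
o,c,p,d=shot("top","t23");crop(p,150,90,390,240,3.3,"pics/t23c.png")
E
```

```text
(np.float64(17.0), np.float64(23.92), 209) (np.float64(17.18), np.float64(23.65), 210)
26.475 (np.float64(17.02), np.float64(23.9), 208)
26.525 (np.float64(16.98), np.float64(23.97), 208)
26.575 (np.float64(17.08), np.float64(23.9), 210)
26.625 (np.float64(16.95), np.float64(24.04), 209)
26.675 (np.float64(17.27), np.float64(23.64), 211)
26.725 (np.float64(17.43), np.float64(23.49), 214)
26.775 (np.float64(17.04), np.float64(23.87), 211)
26.825 (np.float64(17.01), np.float64(23.77), 208)
26.875 (np.float64(16.97), np.float64(23.8), 208)
26.925 (np.float64(16.9), np.float64(24.02), 208)
```

View pics/w23c.png

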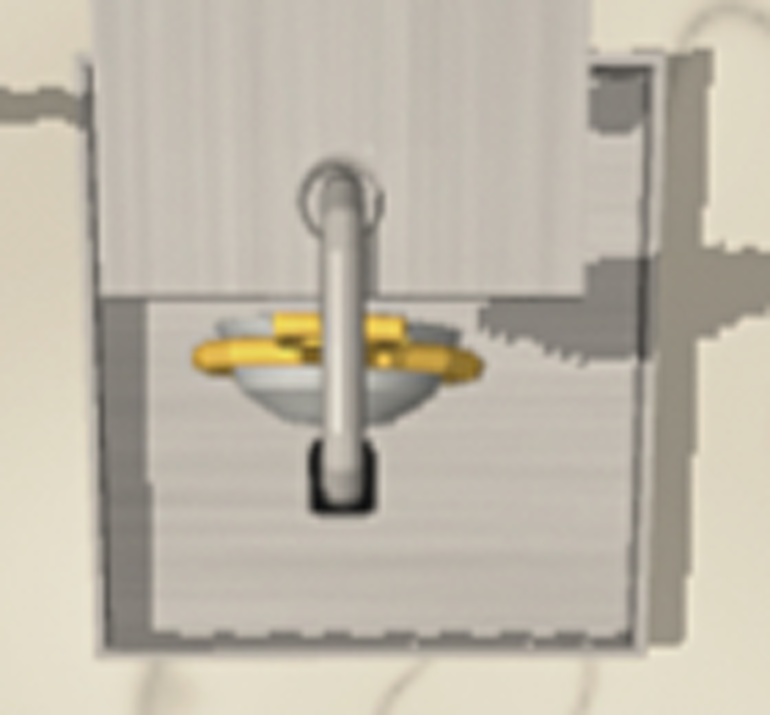

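View pics/s23c.png

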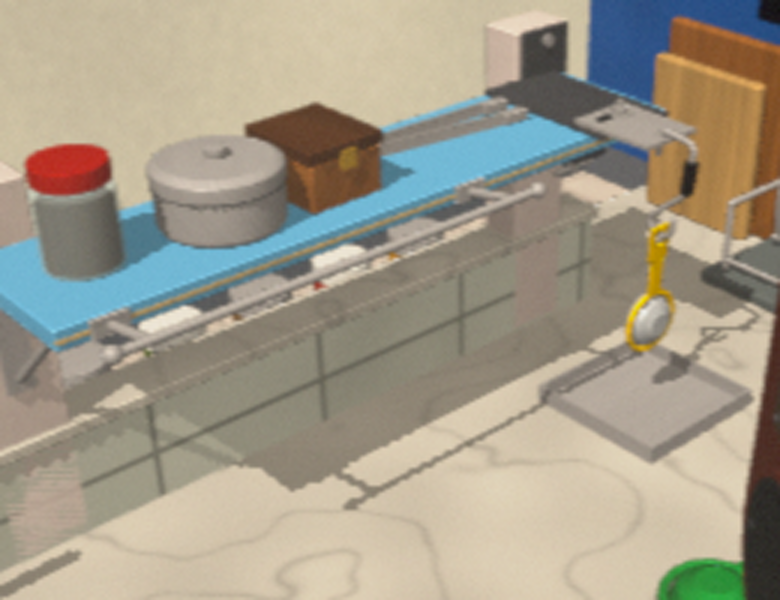

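View pics/t23c.png

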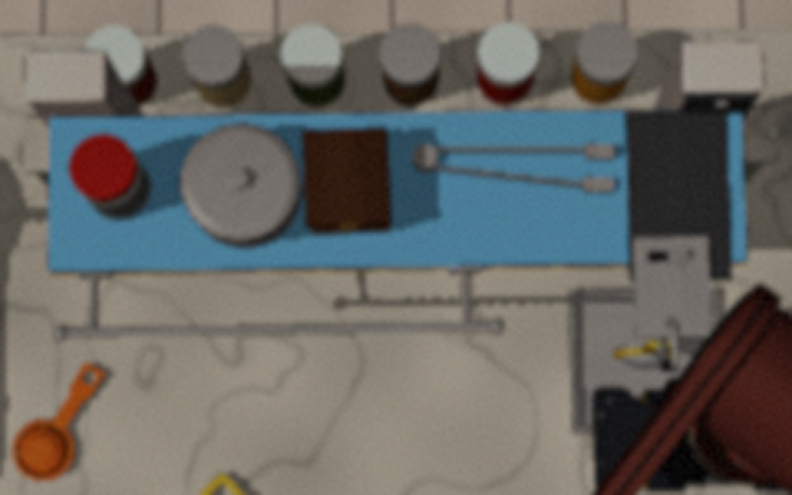

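```bash
python3 -c "
from station import bot
print(bot.close_job())"
```

```text
the job is handed in; nothing more can be done
None
```

The small yellow strainer now hangs on its S-hook in the clamp's lug, over the drip tray, and I have handed the job in. No verdict was reported.

I pinched the hook's grip, lifted it clear of the rail and lowered its tip through the lug's hole, found at about (0.584, -0.259). I then tugged down with about 5.5 N on the wrist, roughly 6.5–7 N on the lug allowing for the hanging weight. That held for over 0.3 s before I opened the jaws.

**Last checks:**
- **Seating:** during the tug the hook's crown lay level on the lug, its top about 6 mm above the lug face. That puts the tip about 22 mm below the lug's top.
- **After release:** the strainer was still on the hook's lower bend and still to within image noise over 0.5 s.
- **Surroundings:** the tin, jar, box and tongs look unmoved in the top view. The mortar looks undisturbed too, but I did not check the tumbler in the last pictures. The arm is clear of the hook.

**Two light touches on the rail along the way:**
- A finger touched it with about 5 N before the grasp.
- The hook's lower part appears to have touched it from below after a slightly too high lift. The wrist force reached about 4 N, and I lowered and backed out.

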